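Load the drying cabinet with instrument trays

ROBOT

A 6-joint arm with a two-finger parallel gripper is mounted at the origin on the work surface. World frame = base frame: x ahead of the robot, y to its left, z up, the work surface at z = 0. Lengths are in mm, angles in rad, forces in N, time in s.
With the tool pointing down it reaches from about 350 to 925 mm from the base axis. Payload 6.4 kg.
Tool frame: the origin (TCP) lies at the very end of the fingers, on their centre line; the grasp point (between the pads) lies 19 mm behind it; z points along the fingers, y is the line along which they close (so a half turn about z gives the same grasp; the last joint's range is limited). The gripper opens to 94 mm and grips with 3 to 60 N. Pads are 16 mm wide; open, the fingers measure 119 mm over their backs; the gripper's body (75 mm by 177 mm) begins 78 mm behind the grasp point.
Start: joints at [1.099, 0.245, 1.558, -0, 1.339, -0.174], TCP at [190.718, 621.402, 168.355] pointing down, gripper open.
Joint ranges: [-3.13, 3.13], [-1.02, 2.26], [0.13, 2.54], [-0.95, 4.09], [0.21, 2.88], [-2.74, 2.74]. Speed limits (rad/s): [2.57, 2.57, 3.14, 3.14, 3.14, 3.14].

INTERFACE

Orientations are given as a 3x3 rotation matrix whose columns are the frame's x, y, z axes.
In Python, from rig import bot, snapshot, job gives the robot as it stands. The module is installed in compiled form; this text tells all that it offers.
- The arm moves only by the tool send_rows, never from a script. Its arguments are lists of equal length, an entry for each row: "jaw": the opening, from -1 (shut) to 1 (fully open); "xyz": the shift along the tool's x, y, z normalised to -1 to 1, where 1 is 100 mm, a list of three; "rotation": the turn, a rotation vector about the tool's x, y, z normalised to -1 to 1, where 1 is 2 rad, a list of three. A call has 1 to 10 rows; each row is the pose to reach, as a shift and turn from the pose commanded when the call began, along the tool's axes at that moment; what a row does not reach only later rows make up. A row lasts 1/12 s, in which the tool goes at most 41.7 mm and 7.16 degrees, less where a joint would pass 70% of its speed; a pose out of reach is approached as far as the arm can. A call with a number of a shift or a turn outside -1 to 1 is refused whole. A call with a gripper value outside its range is refused whole. The fingers move at their own pace and stop on an object; the grip force is fixed at half the most. Time passes only in rows, so rows that repeat a pose let the fingers close. It gives the time, the measured TCP pose, the force, the opening and the grip force at its end, in the units of the state.
- bot.sense(): the state, without advancing time (a new reading comes with each control period).
- snapshot(name): name is "scene" or "top" or "wrist"; returns a dict with "image" (480x640x3 uint8, red, green, blue), "camera_matrix" (3x3 intrinsics, pixels), "rvec" (rotation vector, rad) and "tvec" (3), from world to camera coordinates, as OpenCV has them. Camera axes: x right, y down, z forward; pixel columns grow to the right and rows downward; lengths in mm; the calibration is good to about 2 mm. A picture is of the moment at which its call begins. There is no depth.
- job.close_job(): hands the job in; it is judged then, once.
The state is a dict: "clock": time; "joint_positions": joint angles; "qvel": joint speeds; "effort": joint torques, N m; "position": TCP position; "ee_rot": TCP orientation; "force": force on the tool from outside, world axes, zero at the start; "ft_torque": the same for the moment, N m; "opening": finger opening in mm; "finger_force": force on a finger pad.
Only numpy, scipy, OpenCV 4.12 (cv2) and the standard library are available. Lean on these libraries where they do the work, as an engineer would, in place of code of your own. Each camera call takes 0.05 s, during which the arm holds its last target. There are 200 camera calls.

TASK

The practical is over and the rinsed instrument trays are draining on the green mat. Open the drying cabinet's door by its handle, slide every tray onto a pair of runners of its own, narrow end first and grip outwards, each pushed fully home against the back, then shut the door completely and press the start button. Leave the tin, the tape and the phone where they are.

Things in the scene. Friction and masses are not known exactly. Their poses are not given: they have to be found in the camera images.
- cabinet: drying cabinet, fixed: white posts, clear walls, 126 mm wide, 165 deep, 275 high, front closed by the door. Origin: on the bench, middle of the front face; x goes into the cabinet, y to its left (hinge side), z up. 108 mm wide inside; back wall 157 mm behind the front face. Against its right wall a grey control unit, 100 mm wide, 55 high, from 20 mm before the front face to 140 mm behind it
- level0 (a point): lowest of 4 levels, 45 mm above the bench: where a tray's origin lies when home (touching the back, its grip end 7 mm inside the front face); axes of the cabinet. Each level is a pair of steel runners on the side walls: ledges 12 mm wide starting 6 mm behind the front face, with lips 10 mm above them starting, flared, 15 mm behind it. Trays slide in level, narrow end first
- level1 (a point): the same for level 1 (counted from 0 at the bottom), 99 mm above the bench
- level2 (a point): the same for level 2 (counted from 0 at the bottom), 153 mm above the bench
- level3 (a point): the same for level 3 (counted from 0 at the bottom), 207 mm above the bench
- door (a joint): door angle, rad: 0 shut, grows as it opens, to 3.14 (swung right round, standing out to the cabinet's left). White frame 16 mm thick with a clear pane, 126 mm wide, 10 to 271 mm above the bench; covers the whole front, turns about the cabinet's left front edge. Light hinge friction (0.12 N m); stays where it is left; no latch
- door_handle (a point): grip point of the door's handle, 232 mm above the bench: an upright round steel bar 11 mm thick, its axis 35 mm in front of the outer face, 14 mm from the free edge, from 145 to 255 mm above the bench; held by posts at 158 and 198 mm, free above 203 mm. Axes turn with the door; at 0 they are the cabinet's; the outer face looks to its -x
- door_hinge (a point): point on the upright hinge axis at the cabinet's left front edge, 140 mm above the bench. Axes of the door: it extends 126 mm along its own -y; its inner face is 1 mm, its outer face 17 mm from the axis towards its -x
- start (a joint): travel of the start button, m: 0 released, 0.006 fully pressed (takes about 5 N, springs back)
- start_top (a point): centre of the start button's top face: grey, 28 mm across, in a steel collar, facing up, on the control unit near its front, 55 mm to the right of the cabinet's wall, about 77 mm above the bench
- mat: green draining mat, fixed, 360 mm by 320 mm, 3 mm thick; origin: centre of its underside
- tray1: instrument tray 1 (may be absent; all alike): steel plate 100 mm wide (y), 150 long (x), 4 thick, 0.22 kg, last 12 mm at +x narrowed to 84; instruments clipped on, 17 high overall. At the -x end, flush with the edge, an upright black grip 10 mm thick (y), 28 long (x), top 48 above the underside. Origin: centre of underside. Starts flat on the mat, grip towards the robot
- tray1_grip (a point): grasp point in tray 1's grip: 10 mm in from the -x end edge (65 mm from the tray's origin), 30 mm above the underside; axes of the tray
- tray2: instrument tray 2 (may be absent; all alike): steel plate 100 mm wide (y), 150 long (x), 4 thick, 0.22 kg, last 12 mm at +x narrowed to 84; instruments clipped on, 17 high overall. At the -x end, flush with the edge, an upright black grip 10 mm thick (y), 28 long (x), top 48 above the underside. Origin: centre of underside. Starts flat on the mat, grip towards the robot
- tray2_grip (a point): grasp point in tray 2's grip: 10 mm in from the -x end edge (65 mm from the tray's origin), 30 mm above the underside; axes of the tray
- tray3: instrument tray 3 (may be absent; all alike): steel plate 100 mm wide (y), 150 long (x), 4 thick, 0.22 kg, last 12 mm at +x narrowed to 84; instruments clipped on, 17 high overall. At the -x end, flush with the edge, an upright black grip 10 mm thick (y), 28 long (x), top 48 above the underside. Origin: centre of underside. Starts flat on the mat, grip towards the robot
- tray3_grip (a point): grasp point in tray 3's grip: 10 mm in from the -x end edge (65 mm from the tray's origin), 30 mm above the underside; axes of the tray
- tray4: instrument tray 4 (may be absent; all alike): steel plate 100 mm wide (y), 150 long (x), 4 thick, 0.22 kg, last 12 mm at +x narrowed to 84; instruments clipped on, 17 high overall. At the -x end, flush with the edge, an upright black grip 10 mm thick (y), 28 long (x), top 48 above the underside. Origin: centre of underside. Starts flat on the mat, grip towards the robot
- tray4_grip (a point): grasp point in tray 4's grip: 10 mm in from the -x end edge (65 mm from the tray's origin), 30 mm above the underside; axes of the tray
- tin: bystander: round aluminium tin, 88 mm across, 104 mm high; origin: centre of its foot
- tape: bystander: roll of red tape lying flat, 90 mm across, 22 mm high; origin: centre of its underside
- phone: bystander: black phone lying flat, 150 x 74 x 9 mm; origin: centre of its underside
Things that resemble listed ones, but are neither listed nor needed, are in the scene too. Leave any pink look-alike of the tray4 alone.

How it is judged (in metres and radians):
On the way, in this order (a step that is already met when the one before it is completed fails the run):
1. the door is swung open (by more than 80 degrees) (value of joint door above 1.4 rad), for 0.2 s.
2. every tray is fully home on runners of its own, grip outwards (x of tray1_grip in the frame of cabinet between 0.011 and 0.03 m and y of tray1_grip in the frame of cabinet between -0.008 and 0.008 m and (z of tray1 in the frame of level0 between -0.004 and 0.005 m or z of tray1 in the frame of level1 between -0.004 and 0.005 m or z of tray1 in the frame of level2 between -0.004 and 0.005 m or z of tray1 in the frame of level3 between -0.004 and 0.005 m) and angle between each of tray1, tray2, tray3, tray4's own z axis and vertical below 0.08 rad and x of tray2_grip in the frame of cabinet between 0.011 and 0.03 m and y of tray2_grip in the frame of cabinet between -0.008 and 0.008 m and (z of tray2 in the frame of level0 between -0.004 and 0.005 m or z of tray2 in the frame of level1 between -0.004 and 0.005 m or z of tray2 in the frame of level2 between -0.004 and 0.005 m or z of tray2 in the frame of level3 between -0.004 and 0.005 m) and x of tray3_grip in the frame of cabinet between 0.011 and 0.03 m and y of tray3_grip in the frame of cabinet between -0.008 and 0.008 m and (z of tray3 in the frame of level0 between -0.004 and 0.005 m or z of tray3 in the frame of level1 between -0.004 and 0.005 m or z of tray3 in the frame of level2 between -0.004 and 0.005 m or z of tray3 in the frame of level3 between -0.004 and 0.005 m) and x of tray4_grip in the frame of cabinet between 0.011 and 0.03 m and y of tray4_grip in the frame of cabinet between -0.008 and 0.008 m and (z of tray4 in the frame of level0 between -0.004 and 0.005 m or z of tray4 in the frame of level1 between -0.004 and 0.005 m or z of tray4 in the frame of level2 between -0.004 and 0.005 m or z of tray4 in the frame of level3 between -0.004 and 0.005 m)), for 0.3 s.
3. the door is shut (value of joint door below 0.04 rad), for 0.2 s.
4. the start button is pressed with the door shut (value of joint start above 0.004 m and value of joint door below 0.04 rad), for 0.05 s.
At the end, for the whole second after the job is handed in: Every tray lies level on one of the four pairs of runners, grip outwards, within 6 mm of touching the back and 8 mm of the middle, at rest; the door is shut to within 0.04 rad (5 mm at its free edge); the start button has been pressed after the door was shut; the bystanders have not been moved (all of step 2 and value of joint door below 0.04 rad and linear speed of each of tray1, tray2, tray3, tray4 below 0.02 m/s).
It fails at once if the tin, the tape or the phone is moved more than 40 mm (distance of any of tin, tape, phone from where it was at the start of the episode above 0.04 m).
Of tray1, tray2, tray3, tray4 only 2 to 4 are there at a start; the rules pass over those that are not, and their reading is None.
At some moment in a run one of tray1, tray2, tray3, tray4 may be knocked a few centimetres aside while the robot is not near it.
Once in a run the grip may slacken for a moment while it holds something.
It also fails if it takes over 210 s, if anything falls off the work surface, if the arm or the gripper's body presses on something with over 40 N, if the wrist force passes 120 N, or if a joint passes its speed limit or range.

## Working session

There is one attempt and no reset: what is moved stays moved. The work goes in short steps, Python scripts to look and compute and a tool call to move; the robot and the scene stay as the last step left them, time stands still between calls to the robot, and variables do not carry over. Pictures are saved under pics/ and viewed, at most 14 in all, crops included, and the job is handed in when it is done.

Besides the shell and the picture viewer there is one more tool, called after "Call:" as name(argument=value, ...), one argument or row to a line, values as JSON. send_rows: Moves the arm, as the interface text tells. Scaled input: -1 to 1 covers 100 mm each way for a shift and 2 rad each way for a turn. Its arguments: {"type":"object","properties":{"jaw":{"type":"array"},"xyz":{"type":"array"},"rotation":{"type":"array"}},"required":["jaw","xyz","rotation"]}

```bash
mkdir -p pics; python3 - <<'E'
from rig import bot,snapshot
import cv2,numpy as np
s=bot.sense();print(s['clock'],s['position'],np.round(s['ee_rot'],3),s['force'],s['opening'])
for n in('scene','top'):
    d=snapshot(n);cv2.imwrite(f'pics/{n}0.png',d['image'][:,:,::-1])
    R=cv2.Rodrigues(d['rvec'])[0];print(n,d['camera_matrix'][0,0],-R.T@np.ravel(d['tvec']),R[2])
E
```

```text
0.0 [190.40094851 620.81278831 167.2684318 ] [[-0.956  0.293 -0.001]
 [ 0.293  0.956 -0.002]
 [ 0.    -0.002 -1.   ]] [-0.37130557 -0.37959407 -0.21674435] 94.41450495713612
scene 534.9656601541535 [ 308.03868409 -624.31552314 1854.36778096] [ 0.0873495   0.30641613 -0.94788144]
top 557.9636495573633 [ 258.77070892  -82.89413994 1579.8101782 ] [ 0.15901334 -0.00411791 -0.98726785]
```

View pics/scene0.png

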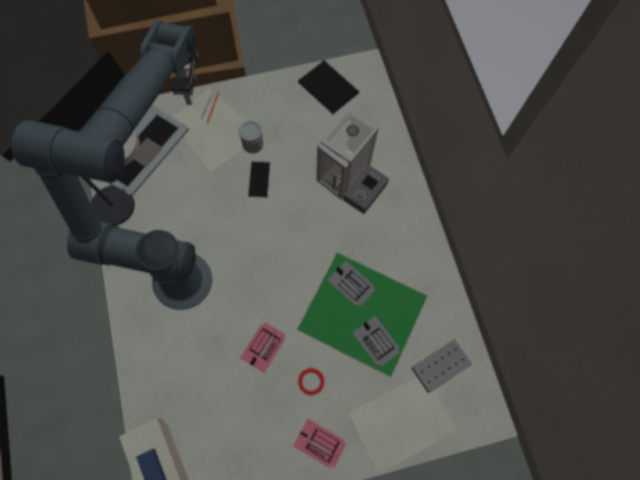

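View pics/top0.png

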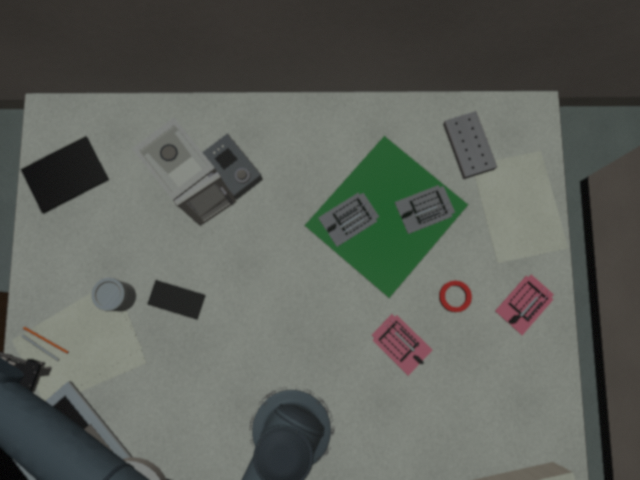

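The scene view shows the cabinet near (345,155), with its control unit at (365,190). The mat holds two grey trays, at about (352,285) and (377,342). The top view shows the cabinet at (190,175), the button at about (241,174), and the trays at (348,218) and (425,208). The pink look-alikes and the perforated plate sit off the mat.

```bash
cat > h.py <<'E'
from rig import bot,snapshot
import cv2,numpy as np
def cam(d):
    R=cv2.Rodrigues(np.array(d['rvec'],float))[0];return R,-R.T@np.ravel(d['tvec']),np.array(d['camera_matrix'])
def ray(d,uv):
    R,c,K=cam(d);r=R.T@np.linalg.inv(K)@np.array([uv[0],uv[1],1.]);return c,r/np.linalg.norm(r)
def onz(d,uv,z):
    c,r=ray(d,uv);return c+r*(z-c[2])/r[2]
def proj(d,P):
    return cv2.projectPoints(np.array(P,float).reshape(-1,3),np.array(d['rvec'],float),np.array(d['tvec'],float),np.array(d['camera_matrix']),None)[0].reshape(-1,2)
def tri(rs):
    A=np.zeros((3,3));b=np.zeros(3)
    for c,r in rs:
        M=np.eye(3)-np.outer(r,r);A+=M;b+=M@c
    p=np.linalg.solve(A,b);return p,[np.linalg.norm((np.eye(3)-np.outer(r,r))@(p-c)) for c,r in rs]
E
python3 - <<'E'
from h import *
import pickle
D={n:snapshot(n) for n in('top','scene')}
pickle.dump(D,open('d0.pkl','wb'))
def crop(n,x,y,w,h,k):
    return cv2.resize(cv2.convertScaleAbs(D[n]['image'][y:y+h,x:x+w,::-1],alpha=1.5),None,fx=k,fy=k,interpolation=cv2.INTER_CUBIC)
a=crop('top',130,110,140,125,5.6);b=crop('scene',305,100,95,120,5)
cv2.imwrite('pics/a.png',a[:,:]);cv2.imwrite('pics/b.png',b)
d=D['top'];im=d['image'];hsv=cv2.cvtColor(im,cv2.COLOR_RGB2HSV)
g=((hsv[...,0]>45)&(hsv[...,0]<80)&(hsv[...,1]>120)).astype(np.uint8)
c=max(cv2.findContours(g,0,2)[0],key=cv2.contourArea);hull=cv2.convexHull(c)
q=cv2.minAreaRect(hull);print('mat',[onz(d,p,3).round() for p in cv2.boxPoints(q)])
m=np.zeros_like(g);cv2.drawContours(m,[hull],-1,1,-1);m=cv2.erode(m,np.ones((5,5)))
t=m*(1-g)
for c in cv2.findContours(t,0,2)[0]:
    if cv2.contourArea(c)<200: continue
    P=np.array([onz(d,p[0],4+3)[:2] for p in cv2.convexHull(c)],np.float32)
    r=cv2.minAreaRect(P);print('tray',r)
    mk=np.zeros_like(g);cv2.drawContours(mk,[c],-1,1,-1)
    blk=(mk>0)&(im.max(2)<60)
    ys,xs=np.nonzero(blk);print(len(xs),np.mean(xs),np.mean(ys),im[mk>0].min(),np.percentile(im[mk>0],[10,50]))
    
E
```

```text
mat [array([565., -40.,   3.]), array([ 838., -271.,    3.]), array([ 622., -505.,    3.]), array([ 361., -273.,    3.])]
tray ((585.069580078125, -163.175537109375), (107.42667388916016, 156.55763244628906), 32.32823944091797)
163 345.5950920245399 217.2638036809816 28 [57. 83.]
tray ((612.290771484375, -384.11138916015625), (106.63560485839844, 156.6278839111328), 21.327293395996094)
185 420.84324324324325 209.8918918918919 21 [56. 82.]
```

View pics/a.png

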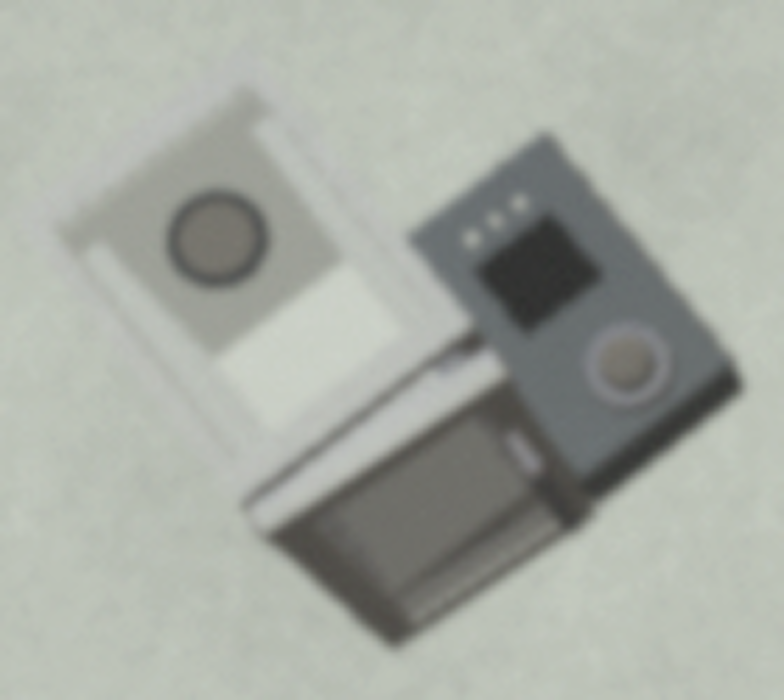

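View pics/b.png

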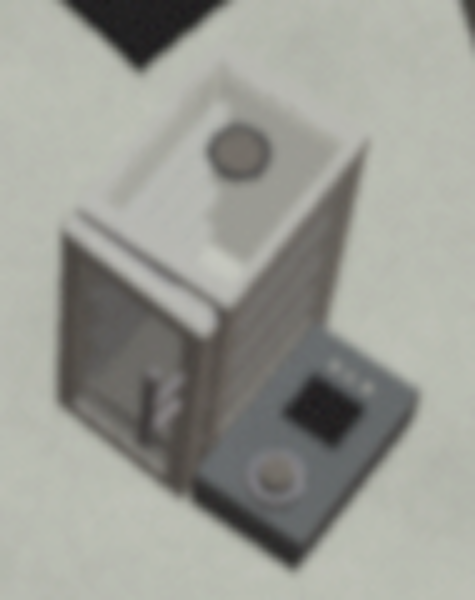

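The crops show the control unit's top corners and the button clearly: button at (628,362) in the top crop and (276,474) in the scene crop. The cabinet's front faces the robot, with the handle near the right edge. I'll fit the cabinet pose from these points.

```bash
python3 - <<'E'
from h import *
import pickle
from scipy.optimize import least_squares
D=pickle.load(open('d0.pkl','rb'));T,S=D['top'],D['scene']
t=lambda x,y:((x+.5)/5.6-.5+130,(y+.5)/5.6-.5+110)
s=lambda x,y:((x+.5)/5-.5+305,(y+.5)/5-.5+100)
print('button',tri([ray(T,t(628,362)),ray(S,s(276,474))]))
# cabinet-frame points / pixels
pts=[(T,t(628,362),None,'btn')]
for n,p,z in [('bl',t(408,238),55),('br',t(548,133),55),('fr',t(742,375),55),('btn',t(628,362),77),('cabBL',t(60,228),275),('cabBR',t(258,90),275),('doorFLtop',t(262,537),271),('doorBL',t(243,508),271),]:
    print('T',n,onz(T,p,z).round(1))
for n,p,z in [('br',s(418,395),55),('fr',s(297,548),55),('btn',s(276,474),77),('cabBL',s(222,62),275),('cabBR',s(368,140),275),('doorFL',s(62,232),271),('doorFR',s(210,335),271)]:
    print('S',n,onz(S,p,z).round(1))
# fit pose with cabinet coords
obs=[(T,t(408,238),(140,-63,55)),(T,t(548,133),(140,-163,55)),(T,t(742,375),(-20,-163,55)),(T,t(60,228),(165,63,275)),(T,t(258,90),(165,-63,275)),(T,t(262,537),(-17,63,271)),
(S,s(418,395),(140,-163,55)),(S,s(297,548),(-20,-163,55)),(S,s(222,62),(165,63,275)),(S,s(368,140),(165,-63,275)),(S,s(62,232),(-17,63,271)),(S,s(210,335),(-17,-63,271))]
def f(q):
    c,s_=np.cos(q[2]),np.sin(q[2]);r=[]
    for d,uv,P in obs:
        W=(q[0]+c*P[0]-s_*P[1],q[1]+s_*P[0]+c*P[1],P[2]);r.append(proj(d,W)[0]-uv)
    return np.ravel(r)
r=least_squares(f,[580,250,.6]);print(r.x,r.fun.reshape(-1,2).round(1).tolist())
E
```

```text
button (array([700.52393766, 138.45047865,  61.91117502]), [np.float64(0.04801635054283349), np.float64(0.04801635054301343)])
T bl [768.3 252.1  55. ]
T br [823.6 182.2  55. ]
T fr [695.5  82.   55. ]
T btn [696.2 136.3  77. ]
T cabBL [700.2 354.9 275. ]
T cabBR [762.5 271.2 275. ]
T doorFLtop [563.1 263.5 271. ]
T doorBL [575.9 272.1 271. ]
S br [822.8 177.2  55. ]
S fr [700.3  80.6  55. ]
S btn [697.2 132.   77. ]
S cabBL [704.2 354.2 275. ]
S cabBR [783.5 270.8 275. ]
S doorFL [565.2 256.  271. ]
S doorFR [640.5 157.2 271. ]
[611.72082726 216.86614916   0.66826108] [[-0.8, 2.6], [2.3, 0.3], [1.9, -0.5], [-5.6, -0.8], [0.9, -6.9], [3.2, 1.5], [0.1, 0.4], [-0.6, 1.2], [-1.7, -3.4], [-0.8, 0.5], [-1.7, 0.4], [-0.9, 0.3]]
```

```bash
cat >> h.py <<'E'
from scipy.spatial.transform import Rotation as Ro
def down(yaw,th=90):
    """tool y at world angle yaw (closing line); tool z = fingers, pitched th deg below horizontal, heading = yaw-90deg.. z horizontal part"""
    y=np.array([np.cos(yaw),np.sin(yaw),0]);h=np.array([np.sin(yaw),-np.cos(yaw),0])
    t=np.radians(th);z=np.cos(t)*h-np.sin(t)*np.array([0,0,1.])
    return np.c_[np.cross(y,z),y,z]
def plan(wps,R=None,p=None):
    """wps: list of (pos,R or None); prints normalised call rows"""
    s=bot.sense();p=np.array(s['position']) if p is None else p;R=np.array(s['ee_rot']) if R is None else R
    print('now',p.round(1))
    for P,Q in wps:
        Q=R if Q is None else Q;P=np.array(P,float)
        rv=(Ro.from_matrix(R.T@Q)).as_rotvec();d=P-p
        n=int(max(np.ceil(np.linalg.norm(rv)/1.2),np.ceil(np.abs(R.T@d).max()/99.),1))
        while True:
            out=[];Rc=R;ok=True
            for i in range(n):
                st=Rc.T@d/n/100;ok&=np.abs(st).max()<=1
                out.append((st.round(3).tolist(),(rv/n/2).round(3).tolist()))
                Rc=Rc@Ro.from_rotvec(rv/n).as_matrix()
            if ok:break
            n+=1
        rows=int(max(np.ceil(np.linalg.norm(d)/n/41),np.ceil(np.degrees(np.linalg.norm(rv))/n/7.1)))
        print(P.round(1),'rows/call',rows)
        for o in out:print('  ',o)
        R,p=Q,P
E
python3 - <<'E'
from h import *
import pickle
D=pickle.load(open('d0.pkl','rb'));T,S=D['top'],D['scene']
t=lambda x,y:((x+.5)/5.6-.5+130,(y+.5)/5.6-.5+110)
s=lambda x,y:((x+.5)/5-.5+305,(y+.5)/5-.5+100)
print('handle top',onz(S,s(150,376),255).round(1), onz(S,s(146,445),145).round(1))
for n,uv in(('tin',(112,295)),('tape',(455,296)),('phone',(176,300))):print(n,onz(T,uv,60 if n=='tin' else 10).round())
plan([((190,620,400),None),((540,110,420),down(-.904))])
E
```

```text
handle top [596.9 145.6 255. ] [599.8 147.3 145. ]
tin [364. 485.  60.]
tape [ 359. -458.   10.]
phone [353. 324.  10.]
now [190.5 621.  167.7]
[190. 620. 400.] rows/call 2
   ([0.001, -0.005, -0.774], [0.0, 0.0, 0.0])
   ([0.001, -0.005, -0.774], [0.0, 0.0, 0.0])
   ([0.001, -0.005, -0.774], [0.0, 0.0, 0.0])
[540. 110. 420.] rows/call 3
   ([-0.692, -0.55, -0.028], [-0.0, 0.0, 0.155])
   ([-0.827, -0.312, -0.028], [-0.0, 0.0, 0.155])
   ([-0.883, -0.044, -0.028], [-0.0, 0.0, 0.155])
   ([-0.854, 0.228, -0.029], [-0.0, 0.0, 0.155])
   ([-0.743, 0.479, -0.029], [-0.0, 0.0, 0.155])
   ([-0.561, 0.683, -0.029], [-0.0, 0.0, 0.155])
   ([-0.325, 0.822, -0.029], [-0.0, 0.0, 0.155])
```

Call:
send_rows(
  jaw=[0.3,0.3,0.3],
  xyz=[
    [0,0,-0.77],
    [0,0,-0.77],
    [0,0,-0.77],
  ],
  rotation=[
    [0,0,0],
    [0,0,0],
    [0,0,0],
  ],
)

```text
clock: 0.45
position: [192.4, 624.9, 254.3]
ee_rot: [[-0.956, 0.293, 0.006], [0.293, 0.956, 0.012], [-0.002, 0.013, -1.0]]
force: [-0.4, 0.1, 1.2]
opening: 77.3
finger_force: 0.0
```

Call:
send_rows(
  jaw=[0.3,0.3,0.3],
  xyz=[
    [0,0,-0.77],
    [0,0,-0.77],
    [0,0,-0.77],
  ],
  rotation=[
    [0,0,0],
    [0,0,0],
    [0,0,0],
  ],
)

```text
clock: 0.7
position: [192.0, 624.2, 331.6]
ee_rot: [[-0.956, 0.293, 0.006], [0.293, 0.956, 0.012], [-0.002, 0.014, -1.0]]
force: [-0.3, 0.4, 2.0]
opening: 61.4
finger_force: 0.0
```

Call:
send_rows(
  jaw=[0.3,0.3,0.3],
  xyz=[
    [0,0,-0.77],
    [0,0,-0.77],
    [0,0,-0.77],
  ],
  rotation=[
    [0,0,0],
    [0,0,0],
    [0,0,0],
  ],
)

```text
clock: 0.95
position: [191.7, 623.3, 408.2]
ee_rot: [[-0.956, 0.293, 0.006], [0.293, 0.956, 0.012], [-0.002, 0.013, -1.0]]
force: [-0.7, -0.5, 1.3]
opening: 61.0
finger_force: 0.0
```

Call:
send_rows(
  jaw=[0.3,0.3,0.3,0.3],
  xyz=[
    [-0.69,-0.55,-0.03],
    [-0.69,-0.55,-0.03],
    [-0.69,-0.55,-0.03],
    [-0.69,-0.55,-0.03],
  ],
  rotation=[
    [0,0,0.155],
    [0,0,0.155],
    [0,0,0.155],
    [0,0,0.155],
  ],
)

```text
clock: 1.28
position: [241.9, 547.4, 402.6]
ee_rot: [[-0.819, 0.574, 0.001], [0.574, 0.819, 0.001], [-0.0, 0.001, -1.0]]
force: [1.2, 0.5, 0.7]
opening: 61.4
finger_force: 0.0
```

Call:
send_rows(
  jaw=[0.3,0.3,0.3,0.3],
  xyz=[
    [-0.83,-0.31,-0.03],
    [-0.83,-0.31,-0.03],
    [-0.83,-0.31,-0.03],
    [-0.83,-0.31,-0.03],
  ],
  rotation=[
    [0,0,0.155],
    [0,0,0.155],
    [0,0,0.155],
    [0,0,0.155],
  ],
)

```text
clock: 1.62
position: [291.8, 475.1, 405.4]
ee_rot: [[-0.606, 0.795, 0.0], [0.795, 0.606, 0.001], [0.0, 0.001, -1.0]]
force: [-0.7, 0.3, 0.0]
opening: 61.4
finger_force: 0.0
```

Call:
send_rows(
  jaw=[0.3,0.3,0.3,0.3],
  xyz=[
    [-0.88,-0.04,-0.03],
    [-0.88,-0.04,-0.03],
    [-0.88,-0.04,-0.03],
    [-0.88,-0.04,-0.03],
  ],
  rotation=[
    [0,0,0.155],
    [0,0,0.155],
    [0,0,0.155],
    [0,0,0.155],
  ],
)

```text
clock: 1.95
position: [341.8, 403.3, 408.2]
ee_rot: [[-0.337, 0.942, -0.0], [0.942, 0.337, 0.0], [0.0, 0.0, -1.0]]
force: [0.6, 0.8, 0.4]
opening: 60.8
finger_force: 0.0
```

Call:
send_rows(
  jaw=[0.3,0.3,0.3,0.3],
  xyz=[
    [-0.85,0.23,-0.03],
    [-0.85,0.23,-0.03],
    [-0.85,0.23,-0.03],
    [-0.85,0.23,-0.03],
  ],
  rotation=[
    [0,0,0.155],
    [0,0,0.155],
    [0,0,0.155],
    [0,0,0.155],
  ],
)

```text
clock: 2.28
position: [391.9, 331.4, 411.0]
ee_rot: [[-0.035, 0.999, -0.001], [0.999, 0.035, 0.0], [0.0, -0.001, -1.0]]
force: [-0.8, -0.2, -0.2]
opening: 61.0
finger_force: 0.0
```

Call:
send_rows(
  jaw=[0.3,0.3,0.3,0.3],
  xyz=[
    [-0.74,0.48,-0.03],
    [-0.74,0.48,-0.03],
    [-0.74,0.48,-0.03],
    [-0.74,0.48,-0.03],
  ],
  rotation=[
    [0,0,0.155],
    [0,0,0.155],
    [0,0,0.155],
    [0,0,0.155],
  ],
)

```text
clock: 2.62
position: [442.2, 259.3, 413.8]
ee_rot: [[0.271, 0.963, -0.001], [0.963, -0.271, 0.0], [0.0, -0.001, -1.0]]
force: [-0.2, 0.0, -0.6]
opening: 60.9
finger_force: 0.0
```

Call:
send_rows(
  jaw=[0.3,0.3,0.3,0.3],
  xyz=[
    [-0.56,0.68,-0.03],
    [-0.56,0.68,-0.03],
    [-0.56,0.68,-0.03],
    [-0.56,0.68,-0.03],
  ],
  rotation=[
    [0,0,0.155],
    [0,0,0.155],
    [0,0,0.155],
    [0,0,0.155],
  ],
)

```text
clock: 2.95
position: [492.3, 187.2, 416.7]
ee_rot: [[0.551, 0.835, -0.001], [0.835, -0.551, 0.001], [-0.0, -0.001, -1.0]]
force: [-0.4, 0.6, 0.7]
opening: 61.2
finger_force: 0.0
```

Call:
send_rows(
  jaw=[0.3,0.3,0.3,0.3],
  xyz=[
    [-0.32,0.82,-0.03],
    [-0.32,0.82,-0.03],
    [-0.32,0.82,-0.03],
    [-0.32,0.82,-0.03],
  ],
  rotation=[
    [0,0,0.155],
    [0,0,0.155],
    [0,0,0.155],
    [0,0,0.155],
  ],
)

```text
clock: 3.28
position: [542.8, 115.4, 419.7]
ee_rot: [[0.779, 0.628, -0.001], [0.628, -0.779, 0.001], [-0.001, -0.001, -1.0]]
force: [-0.1, 0.1, 0.2]
opening: 61.0
finger_force: 0.0
```

```bash
python3 - <<'E'
from h import *
import pickle
s=bot.sense();print(s['clock'],s['position'],s['ee_rot'].round(3) if hasattr(s['ee_rot'],'round') else s['ee_rot'],s['joint_positions'])
d=snapshot('wrist');pickle.dump(d,open('w1.pkl','wb'));cv2.imwrite('pics/w1.png',d['image'][:,:,::-1])
R,c,K=cam(d);print(K[0,0],c,R)
q=[612,220,.667]
def W(P):c_,s_=np.cos(q[2]),np.sin(q[2]);return (q[0]+c_*P[0]-s_*P[1],q[1]+s_*P[0]+c_*P[1],P[2])
print(proj(d,[W((-52,-49,255)),W((-17,-63,271)),W((-17,63,271)),W((140,-163,55)),W((12,-118,77))]).round())
E
```

```text
3.2833 [542.81416981 115.43810477 419.71376499] [[ 0.779  0.628 -0.001]
 [ 0.628 -0.779  0.001]
 [-0.001 -0.001 -1.   ]] [ 4.78280170e-03 -6.47343399e-02  1.44200442e+00  7.73359896e-04
  1.76557365e+00  8.97252815e-01]
416.4284324445119 [609.46989572 169.1313692  636.14828325] [[ 0.62825086 -0.77800856 -0.0018777 ]
 [-0.74428087 -0.60171479  0.28980217]
 [-0.22659842 -0.18067093 -0.95708473]]
[[334. 142.]
 [352. 100.]
 [200.  98.]
 [427. -28.]
 [386.  83.]]
```

View pics/w1.png

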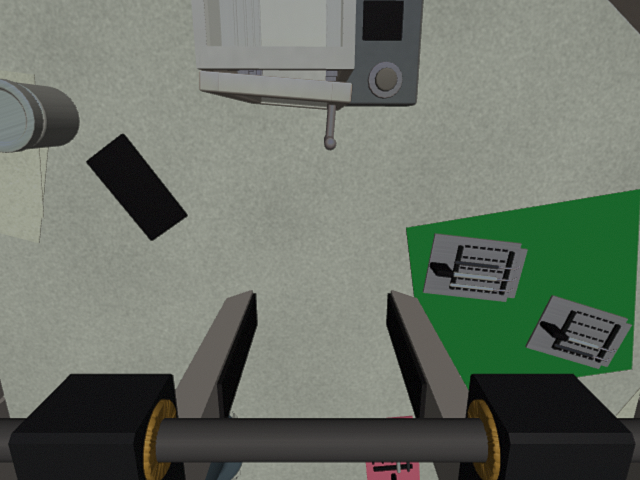

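Wrist view: handle top at (331,142), with the door's top edge running (200,91)–(350,101). The cabinet front edge is level at row 68, so the door seems slightly ajar. Both trays and the button at (386,79) are clearly visible.

```bash
python3 - <<'E'
from h import *
import pickle
d=pickle.load(open('w1.pkl','rb'))
for n,uv,z in [('handle',(331,142),255),('doorinL',(200,71),271),('doorinR',(352,83),271),('doorL',(200,91),271),('doorR',(350,101),271),('cabFL',(205,68),275),('cabFR',(354,69),275),('btn',(386,79),77),('unitFR',(416,104),55)]:
    print(n,onz(d,uv,z).round(1))
im=d['image'];hsv=cv2.cvtColor(im,cv2.COLOR_RGB2HSV)
g=((hsv[...,0]>45)&(hsv[...,0]<80)&(hsv[...,1]>120)).astype(np.uint8)
c=max(cv2.findContours(g,0,2)[0],key=cv2.contourArea)
m=np.zeros_like(g);cv2.drawContours(m,[cv2.convexHull(c)],-1,1,-1);m=cv2.erode(m,np.ones((5,5)));t=m*(1-g)
t[:, :415]=0
for c in cv2.findContours(t,0,2)[0]:
    if cv2.contourArea(c)<1000: continue
    P=np.array([onz(d,p[0],7)[:2] for p in c],np.float32);r=cv2.minAreaRect(P);print('tray',r,cv2.boundingRect(c))
E
```

```text
handle [600.  151.4 255. ]
doorinL [576.9 270.5 271. ]
doorinR [647.5 168.5 271. ]
doorL [564.2 261.9 271. ]
doorR [635.8 160.8 271. ]
cabFL [581.6 267.5 275. ]
cabFR [656.1 174.  275. ]
btn [698.  138.1  77. ]
unitFR [703.3  85.6  55. ]
tray ((613.6669921875, -383.07586669921875), (102.1100845336914, 152.98960876464844), 21.372722625732422) (526, 295, 106, 74)
tray ((586.140869140625, -163.65902709960938), (101.70697784423828, 151.5438232421875), 32.20208740234375) (423, 233, 105, 69)
```

```bash
python3 - <<'E'
from h import *
plan([((600,151.4,320),None),((600,151.4,215),None)])
E
```

```text
now [542.3 116.2 420.1]
[600.  151.4 320. ] rows/call 2
   ([0.335, 0.046, 0.5], [0.0, 0.0, 0.0])
   ([0.335, 0.046, 0.5], [0.0, 0.0, 0.0])
[600.  151.4 215. ] rows/call 2
   ([0.0, 0.001, 0.525], [0.0, 0.0, 0.0])
   ([0.0, 0.001, 0.525], [0.0, 0.0, 0.0])
```

Call:
send_rows(
  jaw=[0.3,0.3,0.3,0.3,0.3],
  xyz=[
    [0.3,0.04,0.4],
    [0.67,0.09,0.7],
    [0.67,0.09,1.0],
    [0.67,0.09,1.0],
    [0.67,0.09,1.0],
  ],
  rotation=[
    [0,0,0],
    [0,0,0],
    [0,0,0],
    [0,0,0],
    [0,0,0],
  ],
)

```text
clock: 3.75
position: [598.4, 151.3, 318.4]
ee_rot: [[0.777, 0.629, -0.005], [0.629, -0.778, -0.0], [-0.004, -0.003, -1.0]]
force: [0.2, -0.7, 0.5]
opening: 61.5
finger_force: 0.0
```

Call:
send_rows(
  jaw=[0.3,0.3,0.3,0.3,0.3,-1,-1,-1,-1,-1],
  xyz=[
    [0,0,0.3],
    [0,0,0.6],
    [0,0,0.9],
    [0,0,1.0],
    [0,0,1.0],
    [0,0,1.0],
    [0,0,1.0],
    [0,0,1.0],
    [0,0,1.0],
    [0,0,1.0],
  ],
  rotation=[
    [0,0,0],
    [0,0,0],
    [0,0,0],
    [0,0,0],
    [0,0,0],
    [0,0,0],
    [0,0,0],
    [0,0,0],
    [0,0,0],
    [0,0,0],
  ],
)

```text
clock: 4.58
position: [601.2, 149.0, 221.7]
ee_rot: [[0.781, 0.624, 0.002], [0.624, -0.781, 0.0], [0.002, 0.001, -1.0]]
force: [1.8, -0.3, -0.2]
opening: 31.2
finger_force: 0.0
```

```bash
python3 - <<'E'
from h import *
s=bot.sense();print(s['position'],s['opening'],s['finger_force'],s['force'],s['joint_positions'])
p=np.array(s['position'])[:2]
h=np.array([577.5,271.5]);v=p-h;print(np.hypot(*v),np.hypot(52,112))
# rotate clockwise by phi, keep tool yaw rotate with door up to limited
z=s['position'][2];W=[]
R0=np.array(s['ee_rot'])
for k in range(1,8):
    a=-2.5*k/7;c,sn=np.cos(a),np.sin(a);q=h+np.array([c*v[0]-sn*v[1],sn*v[0]+c*v[1]])
    # tool yaw change small: fixed
    d=R0.T@np.array([q[0]-p[0],q[1]-p[1],0]);print(round(-a,2),q.round(),(d/100).round(3))
E
```

```text
[601.15772743 149.01643305 221.69460798] 31.152846576787535 0.0 [ 1.79331589 -0.32611056 -0.162455  ] [6.01500429e-02 1.33677268e-01 1.58760544e+00 2.89639299e-05
 1.41832083e+00 9.57039096e-01]
124.74739371778561 123.48279232346505
0.36 [557. 148.] [-0.35  -0.272 -0.001]
0.71 [515. 163.] [-0.582 -0.65  -0.002]
1.07 [481. 192.] [-0.668 -1.084 -0.002]
1.43 [460. 231.] [-0.596 -1.522 -0.003]
1.79 [453. 275.] [-0.376 -1.906 -0.003]
2.14 [462. 318.] [-0.036 -2.19  -0.003]
2.5 [485. 355.] [ 3.830e-01 -2.337e+00 -2.000e-03]
```

Call:
send_rows(
  jaw=[-1,-1,-1,-1,-1,-1,-1],
  xyz=[
    [0,0,0],
    [0,0,0],
    [0,0,0],
    [0,0,0],
    [0,0,0],
    [0,0,0],
    [0,0,0],
  ],
  rotation=[
    [0,0,0],
    [0,0,0],
    [0,0,0],
    [0,0,0],
    [0,0,0],
    [0,0,0],
    [0,0,0],
  ],
)

```text
clock: 5.17
position: [600.5, 148.9, 220.3]
ee_rot: [[0.781, 0.624, -0.0], [0.624, -0.781, -0.0], [-0.0, -0.0, -1.0]]
force: [-0.6, 0.2, 0.5]
opening: 0.7
finger_force: 0.0
```

```bash
cat > arc.py <<'E'
from h import *
import sys
h=np.array([577.5,271.5])
def arc(phi,dyaw_frac,n,rot=True):
    s=bot.sense();p=np.array(s['position'])[:2];v=p-h;R0=np.array(s['ee_rot'])
    print(p.round(1),'r',np.hypot(*v).round(1),s['force'].round(1),s['opening'])
    for k in range(1,n+1):
        a=-phi*k/n;c,sn=np.cos(a),np.sin(a);q=h+np.array([c*v[0]-sn*v[1],sn*v[0]+c*v[1]])
        d=R0.T@np.array([q[0]-p[0],q[1]-p[1],0]);rv=R0.T@np.array([0,0,a*dyaw_frac])
        print((d/100).round(3).tolist(),(rv/2).round(3).tolist())
if __name__=='__main__':arc(float(sys.argv[1]),float(sys.argv[2]),int(sys.argv[3]))
E
python3 arc.py .8 .5 8
```

```text
[600.5 148.9] r 124.7 [-0.6  0.2  0.5] 0.7439161085224966
[-0.107, -0.064, 0.0] [0.0, 0.0, 0.025]
[-0.207, -0.138, 0.0] [0.0, 0.0, 0.05]
[-0.299, -0.222, 0.0] [0.0, 0.0, 0.075]
[-0.383, -0.315, 0.0] [0.0, 0.0, 0.1]
[-0.456, -0.415, 0.0] [0.0, 0.0, 0.125]
[-0.52, -0.523, 0.0] [0.0, 0.0, 0.15]
[-0.572, -0.636, 0.0] [0.0, 0.0, 0.175]
[-0.613, -0.753, 0.0] [0.0, 0.0, 0.2]
```

```bash
python3 - <<'E'
from h import *
d=snapshot('wrist');cv2.imwrite('pics/w2.png',d['image'][:,:,::-1])
p=bot.sense()['position'];print(proj(d,[p,[p[0],p[1],p[2]+19],[600,151.4,255]]))
E
```

```text
[[321.93669581 280.84534487]
 [321.96600286 294.48878702]
 [317.29775612 305.49043836]]
```

View pics/w2.png

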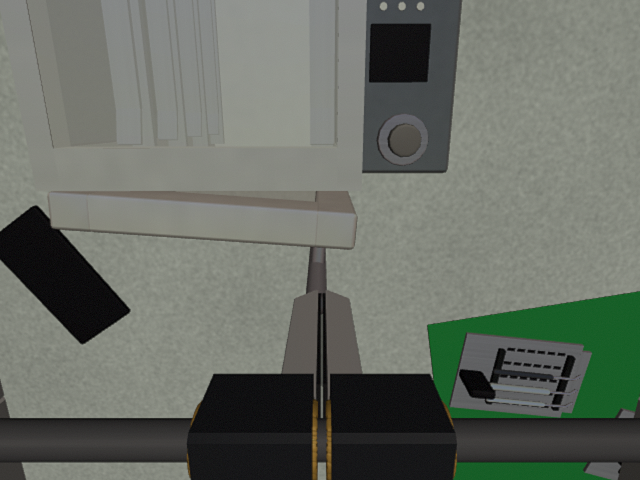

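The fingers are shut at (322,290) without the bar. The bar runs from (318,248) down behind the fingers, so I'll measure the door again.

```bash
python3 - <<'E'
from h import *
d=snapshot('wrist')
L,R=onz(d,(50,228),271),onz(d,(354,247),271);print(L,R,np.linalg.norm(L-R),np.arctan2((R-L)[0],-(R-L)[1]))
L,R=onz(d,(50,192),271),onz(d,(352,213),271);print(L,R,np.linalg.norm(L-R),np.arctan2((R-L)[0],-(R-L)[1]))
L,R=onz(d,(40,190),275),onz(d,(362,191),275);print(L,R,np.linalg.norm(L-R),np.arctan2((R-L)[0],-(R-L)[1]))
print(onz(d,(317,250),200),onz(d,(317,270),203),onz(d,(317,290),255),cam(d)[1])
E
```

```text
[564.50960931 263.21204567 271.        ] [636.24655406 160.51020789 271.        ] 125.27512413022234 0.6097166525842235
[577.86201287 270.30445489 271.        ] [646.80375663 170.41434751 271.        ] 121.3713210986372 0.6041021269624736
[578.28324859 272.09090526 275.        ] [656.45398572 173.75754656 275.        ] 125.61892205084231 0.6716580279571325
[607.80505141 158.52484727 200.        ] [598.77065332 151.30236035 203.        ] [606.14456924 156.46434735 255.        ] [667.16715802 202.5280068  436.8041867 ]
```

```bash
python3 - <<'E'
from h import *
import pickle
w=pickle.load(open('w1.pkl','rb'));d=snapshot('wrist')
P=[(599.5,152,z) for z in(145,158,198,220,255)]
print(proj(w,P).round(),proj(d,P).round())
a=cv2.resize(w['image'][70:170,290:380,::-1],None,fx=4.4,fy=4.4,interpolation=2)
b=cv2.resize(d['image'][185:340,260:380,::-1],None,fx=2.84,fy=2.84,interpolation=2)
a=a[:440];b=b[:440];cv2.imwrite('pics/w3.png',np.hstack([a,b]))
E
```

```text
[[328. 137.]
 [329. 138.]
 [329. 139.]
 [329. 140.]
 [330. 142.]] [[318. 241.]
 [318. 247.]
 [317. 266.]
 [317. 279.]
 [316. 306.]]
```

View pics/w3.png

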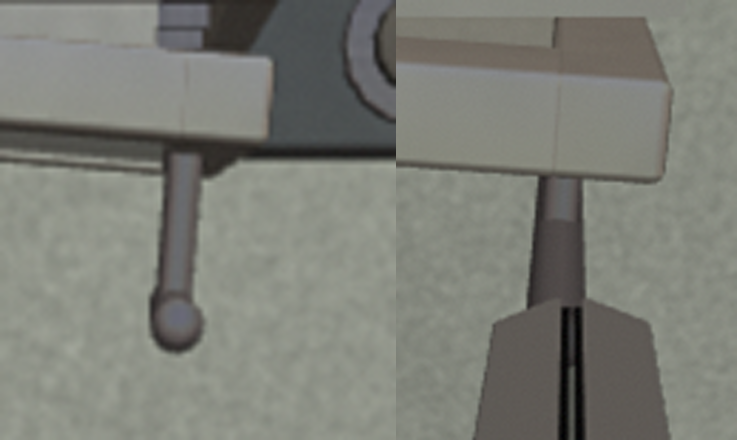

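Call:
send_rows(
  jaw=[-0.3,-0.3,-0.3,-0.3,-0.3,-0.3,-0.3],
  xyz=[
    [0,0,0],
    [0,0,0],
    [0,0,0],
    [0,0,0],
    [0,0,0],
    [0,0,0],
    [0,0,0],
  ],
  rotation=[
    [0,0,0],
    [0,0,0],
    [0,0,0],
    [0,0,0],
    [0,0,0],
    [0,0,0],
    [0,0,0],
  ],
)

```text
clock: 5.9
position: [600.5, 149.0, 220.4]
ee_rot: [[0.781, 0.624, 0.0], [0.624, -0.781, -0.0], [0.0, 0.0, -1.0]]
force: [-0.1, 0.8, -0.8]
opening: 32.4
finger_force: 0.0
```

```bash
python3 - <<'E'
from h import *
d=snapshot('wrist');s=snapshot('scene')
p=bot.sense()['position'];print(p,bot.sense()['opening'],proj(s,[p]))
a=cv2.resize(d['image'][200:440,240:400,::-1],None,fx=2.3,fy=2.3,interpolation=2)
b=cv2.resize(s['image'][110:230,290:400,::-1],None,fx=3.68,fy=4.6,interpolation=2)
print(a.shape,b.shape);cv2.imwrite('pics/w4.png',np.hstack([a[:550],b[:550]]))
E
```

```text
[600.56805961 148.94969263 220.37557894] 32.83557692701368 [[334.89635298 178.41220384]]
(552, 368, 3) (552, 405, 3)
```

View pics/w4.png

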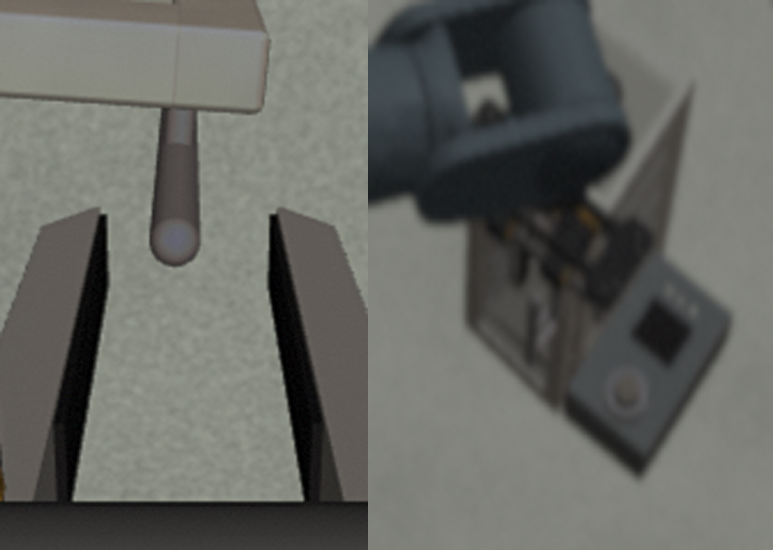

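The bar top is visible at about (316,304), between the open fingers. From the finger gap, the tips sit about 37 mm above the reported TCP, so they closed just over the bar. I'll go lower, watching the force.

Call:
send_rows(
  jaw=[-0.3,-0.3,-0.3,-0.3,-0.3],
  xyz=[
    [0.01,-0.03,0.1],
    [0.01,-0.03,0.2],
    [0.01,-0.03,0.35],
    [0.01,-0.03,0.35],
    [0.01,-0.03,0.35],
  ],
  rotation=[
    [0,0,0],
    [0,0,0],
    [0,0,0],
    [0,0,0],
    [0,0,0],
  ],
)

```text
clock: 6.42
position: [598.2, 151.9, 183.4]
ee_rot: [[0.781, 0.624, -0.004], [0.624, -0.781, -0.0], [-0.003, -0.002, -1.0]]
force: [0.4, 0.3, 0.9]
opening: 32.7
finger_force: 0.0
```

Call:
send_rows(
  jaw=[-1,-1,-1,-1,-1,-1,-1],
  xyz=[
    [0,0,0],
    [0,0,0],
    [0,0,0],
    [0,0,0],
    [0,0,0],
    [0,0,0],
    [0,0,0],
  ],
  rotation=[
    [0,0,0],
    [0,0,0],
    [0,0,0],
    [0,0,0],
    [0,0,0],
    [0,0,0],
    [0,0,0],
  ],
)

```text
clock: 7.0
position: [599.9, 152.0, 186.1]
ee_rot: [[0.782, 0.624, 0.001], [0.624, -0.782, 0.0], [0.001, 0.001, -1.0]]
force: [-0.1, -0.3, 2.5]
opening: 10.5
finger_force: 30.0
```

```bash
python3 arc.py .8 .5 8;python3 - <<'E'
from h import *
d=snapshot('wrist');s=bot.sense();print(s['finger_force'],np.array(s['ee_rot']).T@(cam(d)[1]-s['position']))
E
```

```text
[599.9 152. ] r 121.6 [-0.1 -0.3  2.5] 10.453844818290305
[-0.104, -0.062, -0.0] [-0.0, -0.0, 0.025]
[-0.202, -0.135, -0.0] [-0.0, -0.0, 0.05]
[-0.292, -0.217, -0.0] [-0.0, -0.0, 0.075]
[-0.373, -0.307, -0.001] [-0.0, -0.0, 0.1]
[-0.445, -0.405, -0.001] [-0.0, -0.0, 0.125]
[-0.507, -0.51, -0.001] [-0.0, -0.0, 0.15]
[-0.557, -0.62, -0.001] [-0.0, -0.0, 0.175]
[-0.597, -0.735, -0.001] [-0.0, -0.0, 0.2]
30.00092625617981 [  85.47649436   -0.27910493 -216.4970331 ]
```

```bash
sed -i 's/577.5,271.5/578.3,273.2/' arc.py; python3 arc.py .8 .3 8
```

```text
[599.9 152. ] r 123.1 [ 1.2 -0.   3.3] 9.64455596808921
[-0.105, -0.064, -0.0] [-0.0, -0.0, 0.015]
[-0.203, -0.138, -0.0] [-0.0, -0.0, 0.03]
[-0.293, -0.222, -0.0] [-0.0, -0.0, 0.045]
[-0.375, -0.314, -0.001] [-0.0, -0.0, 0.06]
[-0.447, -0.414, -0.001] [-0.0, -0.0, 0.075]
[-0.508, -0.521, -0.001] [-0.0, -0.0, 0.09]
[-0.559, -0.633, -0.001] [-0.0, -0.0, 0.105]
[-0.598, -0.75, -0.001] [-0.0, -0.0, 0.12]
```

Call:
send_rows(
  jaw=[-1,-1,-1,-1,-1,-1,-1,-1],
  xyz=[
    [-0.105,-0.064,0],
    [-0.203,-0.138,0],
    [-0.293,-0.222,0],
    [-0.375,-0.314,0],
    [-0.447,-0.414,0],
    [-0.508,-0.521,0],
    [-0.559,-0.633,0],
    [-0.598,-0.75,0],
  ],
  rotation=[
    [0,0,0.015],
    [0,0,0.03],
    [0,0,0.045],
    [0,0,0.06],
    [0,0,0.075],
    [0,0,0.09],
    [0,0,0.105],
    [0,0,0.12],
  ],
)

```text
clock: 7.72
position: [505.7, 171.3, 186.0]
ee_rot: [[0.908, 0.418, 0.001], [0.418, -0.908, -0.004], [-0.001, 0.004, -1.0]]
force: [-0.4, -5.8, 4.6]
opening: 10.2
finger_force: 30.0
```

```bash
python3 arc.py .8 .3 8
```

```text
[505.7 171.3] r 125.1 [-0.4 -5.8  4.6] 10.157933856500327
[-0.057, -0.111, -0.0] [0.0, -0.0, 0.015]
[-0.102, -0.228, -0.001] [0.0, -0.0, 0.03]
[-0.136, -0.349, -0.001] [0.0, -0.0, 0.045]
[-0.157, -0.472, -0.002] [0.0, -0.0, 0.06]
[-0.166, -0.597, -0.002] [0.0, -0.0, 0.075]
[-0.162, -0.722, -0.003] [0.0, -0.0, 0.09]
[-0.146, -0.846, -0.003] [0.0, -0.0, 0.105]
[-0.117, -0.967, -0.004] [0.0, -0.001, 0.12]
```

Call:
send_rows(
  jaw=[-1,-1,-1,-1,-1,-1,-1,-1],
  xyz=[
    [-0.057,-0.111,0],
    [-0.102,-0.228,0],
    [-0.136,-0.349,0],
    [-0.157,-0.472,0],
    [-0.166,-0.597,0],
    [-0.162,-0.722,0],
    [-0.146,-0.846,0],
    [-0.117,-0.967,0],
  ],
  rotation=[
    [0,0,0.015],
    [0,0,0.03],
    [0,0,0.045],
    [0,0,0.06],
    [0,0,0.075],
    [0,0,0.09],
    [0,0,0.105],
    [0,0,0.12],
  ],
)

```text
clock: 8.38
position: [453.4, 255.6, 185.8]
ee_rot: [[0.982, 0.191, -0.002], [0.191, -0.982, -0.002], [-0.003, 0.002, -1.0]]
force: [-3.9, -4.3, 6.8]
opening: 10.6
finger_force: 30.0
```

```bash
python3 arc.py .8 .3 8
```

```text
[453.4 255.6] r 126.2 [-3.9 -4.3  6.8] 10.60648356040781
[0.013, -0.125, -0.0] [0.0, -0.0, 0.015]
[0.038, -0.249, -0.001] [0.0, -0.0, 0.03]
[0.075, -0.369, -0.001] [0.0, -0.0, 0.045]
[0.125, -0.486, -0.001] [0.0, -0.0, 0.06]
[0.185, -0.596, -0.002] [0.0, -0.0, 0.075]
[0.257, -0.7, -0.002] [0.0, -0.0, 0.09]
[0.338, -0.796, -0.002] [0.0, -0.0, 0.105]
[0.429, -0.884, -0.003] [0.0, -0.0, 0.12]
```

Call:
send_rows(
  jaw=[-1,-1,-1,-1,-1,-1,-1,-1],
  xyz=[
    [0.013,-0.125,0],
    [0.038,-0.249,0],
    [0.075,-0.369,0],
    [0.125,-0.486,0],
    [0.185,-0.596,0],
    [0.257,-0.7,0],
    [0.338,-0.796,0],
    [0.42,-0.884,0],
  ],
  rotation=[
    [0,0,0.015],
    [0,0,0.03],
    [0,0,0.045],
    [0,0,0.06],
    [0,0,0.075],
    [0,0,0.09],
    [0,0,0.105],
    [0,0,0.12],
  ],
)

```text
clock: 9.05
position: [479.3, 350.7, 185.6]
ee_rot: [[0.999, -0.048, 0.001], [-0.048, -0.999, -0.002], [0.001, 0.002, -1.0]]
force: [1.0, -4.8, 2.6]
opening: 10.6
finger_force: 30.0
```

```bash
python3 arc.py .3 .3 8; python3 - <<'E'
from h import *
d=snapshot('top');cv2.imwrite('pics/t5.png',cv2.resize(d['image'][90:330,60:380,::-1],None,fx=2.4,fy=2.4,interpolation=2))
E
```

```text
[479.3 350.7] r 125.7 [ 1.  -4.8  2.6] 10.642833403814928
[0.028, -0.038, -0.0] [-0.0, -0.0, 0.006]
[0.057, -0.075, -0.0] [-0.0, -0.0, 0.011]
[0.088, -0.111, -0.0] [-0.0, -0.0, 0.017]
[0.12, -0.145, -0.0] [-0.0, -0.0, 0.022]
[0.153, -0.179, -0.0] [-0.0, -0.0, 0.028]
[0.188, -0.211, -0.0] [-0.0, -0.0, 0.034]
[0.224, -0.241, -0.0] [-0.0, -0.0, 0.039]
[0.261, -0.271, -0.0] [-0.0, -0.0, 0.045]
```

View pics/t5.png

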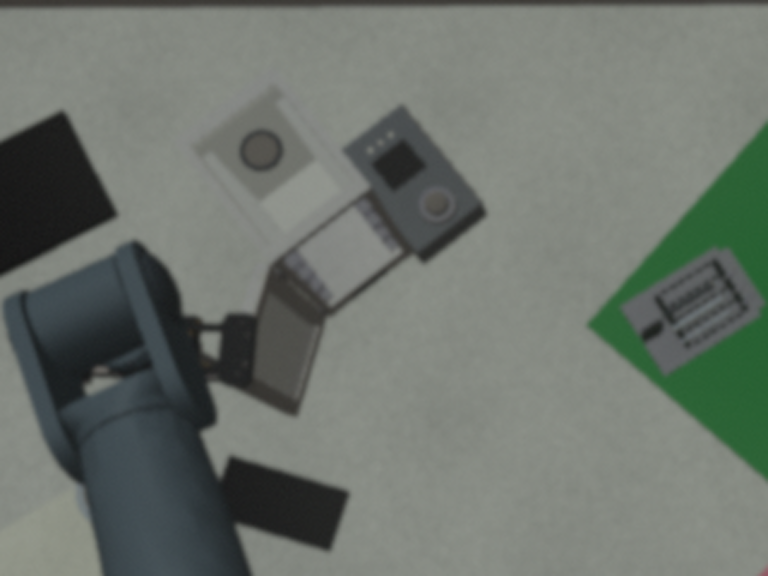

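Top view: the door stands open to the cabinet's lower left, at roughly 140°. The runners are visible at (305,275) and (375,220), and the phone is untouched. Now I'll release, rise, and look into the cabinet with the tool tilted.

Call:
send_rows(
  jaw=[-0.4,-0.4,-0.4,-0.4,-0.4,-0.4],
  xyz=[
    [0,0,0],
    [0,0,0],
    [0,0,0],
    [0,0,0],
    [0,0,0],
    [0,0,0],
  ],
  rotation=[
    [0,0,0],
    [0,0,0],
    [0,0,0],
    [0,0,0],
    [0,0,0],
    [0,0,0],
  ],
)

```text
clock: 9.6
position: [478.6, 350.6, 185.3]
ee_rot: [[0.999, -0.046, -0.0], [-0.046, -0.999, -0.0], [-0.0, 0.0, -1.0]]
force: [1.1, 0.4, 0.0]
opening: 28.2
finger_force: 0.0
```

Call:
send_rows(
  jaw=[-0.4,-0.4,-0.4,-0.4],
  xyz=[
    [0,0,-0.3],
    [0,0,-0.6],
    [0,0,-1],
    [0,0,-1],
  ],
  rotation=[
    [0,0,0],
    [0,0,0],
    [0,0,0],
    [0,0,0],
  ],
)

```text
clock: 9.93
position: [482.1, 352.5, 294.7]
ee_rot: [[0.999, -0.046, 0.013], [-0.046, -0.999, 0.006], [0.013, -0.007, -1.0]]
force: [-0.3, -0.5, 1.3]
opening: 28.2
finger_force: 0.0
```

```bash
cat >> h.py <<'E'
def tilt(head,th):
    t=np.radians(th);h=np.array([np.cos(head),np.sin(head),0]);y=np.array([np.sin(head),-np.cos(head),0])
    z=np.cos(t)*h-np.sin(t)*np.array([0,0,1.]);return np.c_[np.cross(y,z),y,z]
E
python3 - <<'E'
from h import *
print(bot.sense()['opening'],bot.sense()['joint_positions'])
plan([((450,200,330),tilt(.67,85)),((437,79,230),tilt(.672,45))])
E
```

```text
28.189307079445662 [4.41573138e-01 3.59357948e-02 1.56124774e+00 4.20264779e-05
 1.52996865e+00 2.05841723e+00]
now [482.1 352.5 294.7]
[450. 200. 330.] rows/call 3
   ([-0.123, 0.768, -0.183], [0.007, 0.017, -0.179])
   ([-0.377, 0.674, -0.202], [0.007, 0.017, -0.179])
[437.  79. 230.] rows/call 6
   ([-0.937, 0.868, 0.922], [0.0, 0.349, -0.001])
```

Call:
send_rows(
  jaw=[-0.4,-0.4,-0.4,-0.4],
  xyz=[
    [-0.03,0.2,-0.18],
    [-0.12,0.77,-0.18],
    [-0.12,0.77,-0.18],
    [-0.12,0.77,-0.18],
  ],
  rotation=[
    [0.007,0.017,-0.1],
    [0.007,0.017,-0.179],
    [0.007,0.017,-0.179],
    [0.007,0.017,-0.179],
  ],
)

```text
clock: 10.27
position: [463.1, 272.2, 304.2]
ee_rot: [[0.951, 0.307, 0.034], [0.307, -0.952, 0.018], [0.038, -0.007, -0.999]]
force: [0.7, -1.2, -0.3]
opening: 28.3
finger_force: 0.0
```

Call:
send_rows(
  jaw=[-0.4,-0.4,-0.4,-0.4],
  xyz=[
    [-0.38,0.67,-0.2],
    [-0.38,0.67,-0.2],
    [-0.38,0.67,-0.2],
    [-0.38,0.67,-0.2],
  ],
  rotation=[
    [0.007,0.017,-0.179],
    [0.007,0.017,-0.179],
    [0.007,0.017,-0.179],
    [0.007,0.017,-0.179],
  ],
)

```text
clock: 10.6
position: [447.4, 197.8, 322.5]
ee_rot: [[0.783, 0.62, 0.057], [0.618, -0.785, 0.047], [0.074, -0.001, -0.997]]
force: [0.8, 0.2, 0.4]
opening: 28.2
finger_force: 0.0
```

Call:
send_rows(
  jaw=[-0.4,-0.4,-0.4,-0.4,-0.4,-0.4,-0.4,-0.4],
  xyz=[
    [-0.2,0.2,0.2],
    [-0.4,0.4,0.4],
    [-0.6,0.6,0.6],
    [-0.8,0.8,0.8],
    [-0.94,0.87,0.92],
    [-0.94,0.87,0.92],
    [-0.94,0.87,0.92],
    [-0.94,0.87,0.92],
  ],
  rotation=[
    [0,0.06,0],
    [0,0.12,0],
    [0,0.18,0],
    [0,0.24,0],
    [0,0.3,0],
    [0,0.349,0],
    [0,0.349,0],
    [0,0.349,0],
  ],
)

```text
clock: 11.27
position: [432.3, 75.6, 221.2]
ee_rot: [[0.57, 0.616, 0.544], [0.439, -0.788, 0.432], [0.695, -0.007, -0.719]]
force: [0.1, 0.4, -0.0]
opening: 28.3
finger_force: 0.0
```

```bash
python3 - <<'E'
from h import *
import pickle
s=bot.sense();print(s['clock'],s['position'],s['joint_positions'])
d=snapshot('wrist');pickle.dump(d,open('w6.pkl','wb'));cv2.imwrite('pics/w6.png',d['image'][:,:,::-1])
print(np.array(s['ee_rot']).T@(cam(d)[1]-s['position']))
o=np.array([617,222.5]);Rc=np.array([[.7825,-.6226],[.6226,.7825]])
W=lambda x,y,z:(*(o+Rc@np.array([x,y])),z)
print(proj(d,[W(0,63,275),W(0,-63,275),W(0,63,0),W(0,-63,0),W(6,54,45),W(6,-54,45),W(6,54,153),W(6,-54,153),W(-20,-163,55),s['position']]).round().tolist())
E
```

```text
11.2667 [432.28209047  75.575226   221.17491155] [-0.66796895 -0.8790142   2.49544267  0.7603829   1.37717937  0.14671559]
[  85.37781364   -0.29888346 -215.92419096]
[[229.0, -60.0], [409.0, -62.0], [273.0, 177.0], [371.0, 176.0], [276.0, 150.0], [366.0, 149.0], [265.0, 77.0], [376.0, 75.0], [464.0, 160.0], [322.0, 281.0]]
```

View pics/w6.png

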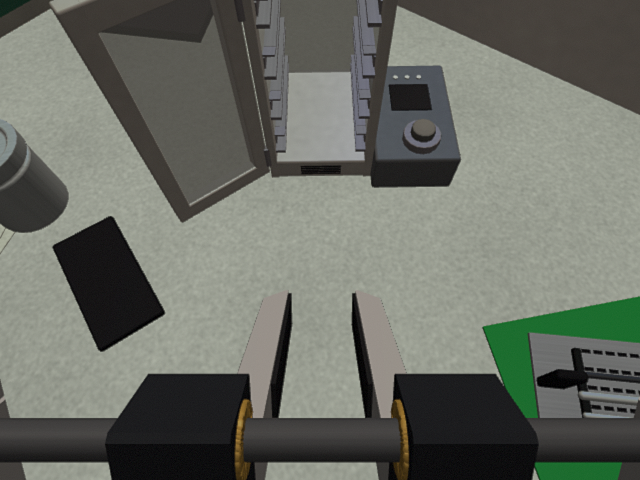

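Wrist view, tilted: the cabinet is open, with its post feet at (272,175) and (372,175). My pose predicted (273,177) and (371,176), so it is good to 1–2 mm. The runners are visible on both sides and all four levels are empty. The finger tips really sit 34 mm behind the reported TCP along the tool. I'll fit the arm geometry to check joint ranges for tilted picks.

```bash
cat > kin.py <<'E'
from h import *
from scipy.optimize import least_squares
s=bot.sense()
S=[([1.099,.245,1.558],[190.7,621.4,168.4],[0,0,-1]),([.0047828,-.0647343,1.442],[542.8,115.4,419.7],[-.001,.001,-1]),([.06015,.13368,1.5876],[601.16,149.02,221.7],[.002,0,-1]),([.44157,.03594,1.56125],[482.1,352.5,294.7],[.013,.006,-1]),([-.66797,-.87901,2.49544],[432.28,75.58,221.17],[.544,.432,-.719])]
def wr(q,j):
    L1,L2,H,L,d,a=q;r=a+L1*np.sin(j[1])+L2*np.sin(j[1]+j[2]);z=H+L1*np.cos(j[1])+L2*np.cos(j[1]+j[2])
    c,s_=np.cos(j[0]),np.sin(j[0]);return np.array([c*r-s_*d,s_*r+c*d,z])
f=lambda q:np.ravel([wr(q,j)-(np.array(p)-q[3]*np.array(z)/np.linalg.norm(z)) for j,p,z in S])
o=least_squares(f,[400,400,200,250,114,0]);Q=o.x
if __name__=='__main__':print(Q.round(1),np.abs(o.fun).max())
def ik(p,head,th):
    T=tilt(head,th);w=np.array(p)-Q[3]*T[:,2];R=np.hypot(w[0],w[1]);j1=np.arctan2(w[1],w[0])-np.arcsin(Q[4]/R)
    r=np.sqrt(R*R-Q[4]**2)-Q[5];h=w[2]-Q[2];D=np.hypot(r,h)
    c3=(D*D-Q[0]**2-Q[1]**2)/(2*Q[0]*Q[1]);j3=np.arccos(c3)
    j2=np.arctan2(r,h)-np.arctan2(Q[1]*np.sin(j3),Q[0]+Q[1]*np.cos(j3));b=j2+j3
    c,s_=np.cos(j1),np.sin(j1);z=T[:,2];zr=c*z[0]+s_*z[1];zl=-s_*z[0]+c*z[1]
    fa=zr*np.sin(b)+z[2]*np.cos(b);dn=zr*np.cos(b)-z[2]*np.sin(b);dn=-(zr*-np.cos(b)+z[2]*np.sin(b))
    return np.array([j1,j2,j3,np.arctan2(zl,dn),np.arccos(fa)]).round(2)
E
cat > ikt.py <<'E'
from kin import *
print('w6',ik([432.28,75.58,221.17],.672,46))
def rep(G,head,th):return np.array(G)+53*tilt(head,th)[:,2]
for th in(45,55,65,75):print(th,'t1',ik(rep([551.5,-108.7,33],-1.009,th),-1.009,th),'up',ik(rep([551.5,-108.7,150],-1.009,th),-1.009,th),'t2',ik(rep([590,-322.6,33],-1.198,th),-1.198,th))
cx=lambda x,z:[617+.7825*x,222.5+.6226*x,z]
for th in(35,45):
  for z in(75,129,183,237):print(th,z,ik(rep(cx(17,z),.672,th),.672,th),ik(rep(cx(-160,z),.672,th),.672,th))
E
python3 kin.py;python3 ikt.py
```

```text
[412.4 568.2 211.7 313.8 113.   -3.3] 16.09104322725375
w6 [-0.66 -0.89  2.5   0.76  1.38]
45 t1 [-0.15  0.11  2.25 -1.26  0.6 ] up [-0.15 -0.11  2.21 -0.96  0.72] t2 [-0.49  0.3   2.03 -1.26  0.5 ]
55 t1 [-0.2   0.09  2.21 -0.87  0.57] up [-0.2  -0.11  2.15 -0.65  0.76] t2 [-0.53  0.29  1.97 -0.8   0.52]
65 t1 [-0.26  0.09  2.15 -0.51  0.63] up [-0.26 -0.08  2.08 -0.39  0.85] t2 [-0.57  0.31  1.89 -0.44  0.62]
75 t1 [-0.32  0.12  2.08 -0.24  0.75] up [-0.32 -0.03  2.01 -0.2   0.97] t2 [-0.61  0.35  1.81 -0.21  0.78]
35 75 [-0.03  0.14  2.21  1.62  0.56] [-0.39 -0.27  2.59  1.36  0.82]
35 129 [-0.03  0.03  2.19  1.43  0.56] [-0.39 -0.42  2.57  1.22  0.86]
35 183 [-0.03 -0.06  2.17  1.26  0.59] [-0.39 -0.53  2.53  1.11  0.92]
35 237 [-0.03 -0.13  2.13  1.11  0.63] [-0.39 -0.61  2.47  1.02  0.99]
45 75 [0.01 0.13 2.13 1.16 0.49] [-0.31 -0.29  2.52  1.07  0.73]
45 129 [0.01 0.04 2.11 0.99 0.55] [-0.31 -0.41  2.49  0.94  0.81]
45 183 [ 0.01 -0.04  2.08  0.85  0.61] [-0.31 -0.5   2.44  0.85  0.9 ]
45 237 [ 0.01 -0.1   2.03  0.75  0.69] [-0.31 -0.56  2.38  0.78  0.98]
```

```bash
python3 - <<'E'
from kin import *
h=-1.009;T=tilt(h,57);G=np.array([551.5,-108.7,36])
pre=G-40*np.array([np.cos(h),np.sin(h),0])+[0,0,100]+53*T[:,2]
print(ik(pre,h,57),ik(G+53*T[:,2],h,57))
m=tilt(-.2,57)
plan([((450,0,240),m),(pre,T)])
E
```

```text
[-0.15 -0.14  2.19 -0.62  0.79] [-0.22  0.08  2.2  -0.78  0.58]
now [433.1  76.4 223.4]
[450.   0. 240.] rows/call 8
   ([-0.127, 0.704, -0.357], [-0.272, -0.089, 0.339])
[545.6 -99.3  91.6] rows/call 4
   ([0.071, 0.392, 0.931], [-0.11, -0.0, 0.17])
   ([0.162, 0.137, 0.99], [-0.11, -0.0, 0.17])
```

Call:
send_rows(
  jaw=[-0.25,-0.25,-0.25,-0.25,-0.25,-0.25,-0.25,-0.25,-0.25,-0.25],
  xyz=[
    [-0.02,0.1,-0.05],
    [-0.04,0.2,-0.1],
    [-0.06,0.3,-0.15],
    [-0.08,0.4,-0.2],
    [-0.1,0.5,-0.25],
    [-0.11,0.6,-0.3],
    [-0.12,0.7,-0.35],
    [-0.127,0.704,-0.357],
    [-0.127,0.704,-0.357],
    [-0.127,0.704,-0.357],
  ],
  rotation=[
    [-0.035,-0.011,0.042],
    [-0.07,-0.022,0.085],
    [-0.1,-0.033,0.127],
    [-0.136,-0.044,0.17],
    [-0.17,-0.055,0.21],
    [-0.2,-0.066,0.25],
    [-0.24,-0.078,0.3],
    [-0.272,-0.089,0.339],
    [-0.272,-0.089,0.339],
    [-0.272,-0.089,0.339],
  ],
)

```text
clock: 12.15
position: [452.1, 4.2, 243.1]
ee_rot: [[0.82, -0.189, 0.54], [-0.158, -0.982, -0.103], [0.549, -0.001, -0.836]]
force: [0.5, -0.2, 0.2]
opening: 35.5
finger_force: 0.0
```

Call:
send_rows(
  jaw=[-0.25,-0.25,-0.25,-0.25,-0.25,-0.25],
  xyz=[
    [0.02,0.1,0.25],
    [0.04,0.2,0.5],
    [0.05,0.3,0.7],
    [0.07,0.39,0.93],
    [0.07,0.39,0.93],
    [0.07,0.39,0.93],
  ],
  rotation=[
    [-0.03,0,0.045],
    [-0.06,0,0.09],
    [-0.09,0,0.13],
    [-0.11,0,0.17],
    [-0.11,0,0.17],
    [-0.11,0,0.17],
  ],
)

```text
clock: 12.65
position: [498.6, -47.2, 164.7]
ee_rot: [[0.693, -0.563, 0.45], [-0.473, -0.827, -0.305], [0.544, -0.001, -0.839]]
force: [-0.2, -0.8, 0.4]
opening: 35.5
finger_force: 0.0
```

Call:
send_rows(
  jaw=[-0.25,-0.25,-0.25,-0.25,-0.25,-0.25],
  xyz=[
    [0.04,0.03,0.25],
    [0.08,0.06,0.5],
    [0.12,0.1,0.75],
    [0.16,0.137,0.99],
    [0.16,0.137,0.99],
    [0.16,0.137,0.99],
  ],
  rotation=[
    [-0.03,0,0.045],
    [-0.06,0,0.09],
    [-0.09,0,0.13],
    [-0.11,0,0.17],
    [-0.11,0,0.17],
    [-0.11,0,0.17],
  ],
)

```text
clock: 13.15
position: [544.5, -108.2, 100.6]
ee_rot: [[0.461, -0.836, 0.296], [-0.711, -0.548, -0.44], [0.53, -0.008, -0.848]]
force: [-0.2, 0.0, -0.6]
opening: 35.1
finger_force: 0.0
```

```bash
cat > trays.py <<'E'
from h import *
def grips(d,name):
    """black blobs near mat/trays"""
    im=d['image'];hsv=cv2.cvtColor(im,cv2.COLOR_RGB2HSV)
    g=((hsv[...,0]>45)&(hsv[...,0]<80)&(hsv[...,1]>120)).astype(np.uint8);return g
E
python3 - <<'E'
from h import *
import pickle
s=bot.sense();print(s['clock'],s['position'],s['joint_positions'],np.array(s['ee_rot']).round(3).tolist(),s['force'],s['opening'])
d=snapshot('wrist');pickle.dump(d,open('w7.pkl','wb'));cv2.imwrite('pics/w7.png',d['image'][:,:,::-1])
h=-1.009;C=np.array([586.1,-163.7]);H=np.array([np.cos(h),np.sin(h)]);Y=np.array([-H[1],H[0]])
P=lambda x,y,z:(*(C+x*H+y*Y),z)
print(proj(d,[P(-75,50,7),P(-75,-50,7),P(75,42,7),P(75,-42,7),P(-75,0,51),P(-47,0,51),s['position'],np.array(s['position'])-34*np.array(s['ee_rot'])[:,2]]).round().tolist())
E
```

```text
13.15 [ 544.51452927 -108.21707472  100.60372187] [-0.18281468 -0.08591443  2.13859357 -0.57881055  0.76403673  2.73931826] [[0.461, -0.836, 0.296], [-0.711, -0.548, -0.44], [0.53, -0.008, -0.848]] [-0.1790932   0.04375413 -0.5552285 ] 35.14225984768277
[[251.0, 308.0], [381.0, 310.0], [271.0, 134.0], [368.0, 135.0], [314.0, 301.0], [315.0, 260.0], [323.0, 279.0], [323.0, 305.0]]
```

View pics/w7.png

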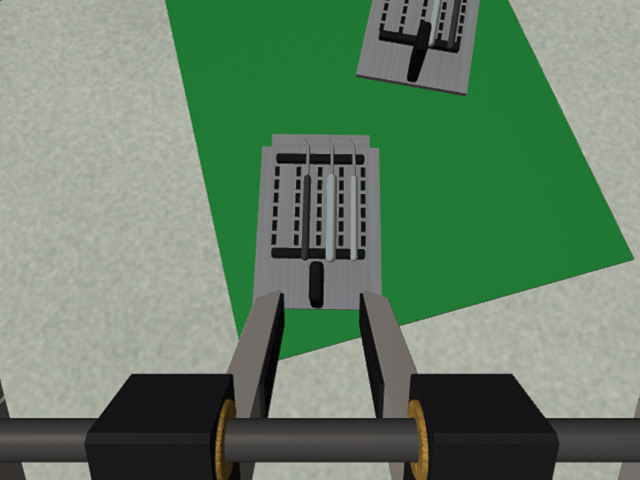

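Wrist view: tray 1's corners are at (253,308), (382,308), (272,135) and (370,136), with its grip at (317,263–303). The prediction agrees within 2 px. The second tray is behind it, at the top right.

```bash
python3 - <<'E'
from kin import *
h=-1.0;T=tilt(h,57);G=np.array([549.4,-106.5,36])
plan([(G+[0,0,45]+53*T[:,2],T),(G+53*T[:,2],None)])
E
```

```text
now [ 544.2 -107.9  100.9]
[ 565.  -130.8   36.6] rows/call 2
   ([-0.082, -0.043, 0.708], [-0.006, 0.008, 0.002])
[ 565.  -130.8   -8.4] rows/call 2
   ([-0.245, 0.0, 0.377], [0.0, 0.0, 0.0])
```

Call:
send_rows(
  jaw=[-0.25,-0.25,-0.25,-0.25,-0.25,-0.25],
  xyz=[
    [-0.02,-0.01,0.2],
    [-0.04,-0.02,0.4],
    [-0.06,-0.03,0.6],
    [-0.08,-0.04,0.7],
    [-0.08,-0.04,0.7],
    [-0.08,-0.04,0.7],
  ],
  rotation=[
    [-0.006,0.008,0.002],
    [-0.006,0.008,0.002],
    [-0.006,0.008,0.002],
    [-0.006,0.008,0.002],
    [-0.006,0.008,0.002],
    [-0.006,0.008,0.002],
  ],
)

```text
clock: 13.7
position: [560.8, -141.5, 46.3]
ee_rot: [[0.473, -0.831, 0.291], [-0.711, -0.556, -0.431], [0.52, -0.003, -0.854]]
force: [-0.2, -0.3, 0.1]
opening: 35.2
finger_force: 0.0
```

```bash
python3 - <<'E'
from kin import *
s=bot.sense();print(s['joint_positions'],np.array(s['ee_rot']).round(3).tolist())
h=-1.0;T=tilt(h,57);G=np.array([549.4,-106.5,36])
plan([(G+53*T[:,2],T)])
d=snapshot('wrist');im=d['image'][120:300,200:460]
m=(im.max(2)<40).astype(np.uint8)
for c in cv2.findContours(m,0,2)[0]:
    if cv2.contourArea(c)>150:print(np.array(cv2.boundingRect(c))+[200,120,0,0],cv2.contourArea(c))
E
```

```text
[-0.25310468  0.05339362  2.11681465 -0.61694426  0.6369718   2.7409097 ] [[0.473, -0.831, 0.291], [-0.711, -0.556, -0.431], [0.52, -0.003, -0.854]]
now [ 560.8 -141.5   46.3]
[ 565.  -130.8   -8.4] rows/call 2
   ([-0.341, -0.092, 0.434], [-0.006, 0.014, 0.007])
[331 282  17  13] 168.5
[252 280  36  20] 361.5
[292 191  26 105] 302.0
[330 164  22  12] 213.5
[300 164  25  12] 234.0
[260 163  36  12] 346.5
```

```bash
python3 - <<'E'
from kin import *
h=-.88;T=tilt(h,56);G=np.array([549.4,-106.5,36])
print(ik(G+53*T[:,2],h,56))
plan([(G+[0,0,40]+53*T[:,2],T),(G+53*T[:,2],None)])
E
```

```text
[-0.24  0.04  2.25 -0.79  0.49]
now [ 561.2 -141.4   46.6]
[ 568.3 -129.3   32.1] rows/call 1
   ([-0.128, -0.126, 0.093], [0.026, 0.023, -0.044])
[ 568.3 -129.3   -7.9] rows/call 1
   ([-0.224, 0.0, 0.332], [0.0, 0.0, 0.0])
```

Call:
send_rows(
  jaw=[-0.25,-0.25,-0.25,-0.25],
  xyz=[
    [-0.13,-0.13,0.06],
    [-0.13,-0.13,0.06],
    [-0.13,-0.13,0.06],
    [-0.13,-0.13,0.06],
  ],
  rotation=[
    [0.026,0.023,-0.05],
    [0.026,0.023,-0.05],
    [0.026,0.023,-0.05],
    [0.026,0.023,-0.05],
  ],
)

```text
clock: 14.08
position: [567.4, -128.6, 35.1]
ee_rot: [[0.539, -0.764, 0.355], [-0.632, -0.645, -0.429], [0.557, 0.006, -0.831]]
force: [-1.0, 0.2, 0.5]
opening: 35.5
finger_force: 0.0
```

```bash
python3 - <<'E'
from kin import *
s=bot.sense();print(s['joint_positions'])
h=-.88;T=tilt(h,56);G=np.array([549.4,-106.5,36])
plan([(G+[0,0,20]+53*T[:,2],T),(G+53*T[:,2],None)])
E
```

```text
[-0.23377921  0.05985911  2.15385485 -0.69947787  0.54722504  2.74134725]
now [ 567.4 -128.6   35.1]
[ 568.3 -129.3   12.1] rows/call 1
   ([-0.119, -0.003, 0.198], [-0.0, 0.001, 0.006])
[ 568.3 -129.3   -7.9] rows/call 1
   ([-0.112, 0.0, 0.166], [0.0, 0.0, 0.0])
```

```bash
cat >> kin.py <<'E'
def ik6(p,head,th):
    j=ik(p,head,th);E=lambda a,x:Ro.from_euler(a,x).as_matrix()
    M=E('z',j[0])@E('y',j[1]+j[2])@E('z',j[3])@E('y',j[4]);r=M.T@tilt(head,th);a=np.arctan2(r[1,0],r[0,0])-np.pi/2
    return np.r_[j,round((a+np.pi)%(2*np.pi)-np.pi,2)]
E
python3 - <<'E'
from kin import *
def rep(G,head,th):return np.array(G)+53*tilt(head,th)[:,2]
cx=lambda x,z:[617+.7825*x,222.5+.6226*x,z]
print(ik6([544.5,-108.2,100.6],-.99,58))
for th in(57,65,72,80):
    print(th,ik6(rep([551,-109,36],-1.009,th),-1.009,th),ik6(rep([590,-322.6,36],-1.198,th),-1.198,th))
for th in(60,65,72,80):
    print(th,[ik6(rep(cx(x,z),.672,th),.672,th).tolist() for x,z in((-150,90),(-40,75),(-40,183),(-150,250))])
E
```

```text
[-0.18 -0.16  2.19 -0.57  0.79  2.72]
57 [-0.22  0.08  2.2  -0.78  0.58  2.96] [-0.54  0.29  1.95 -0.71  0.54  2.78]
65 [-0.26  0.09  2.15 -0.5   0.64  2.69] [-0.57  0.31  1.89 -0.43  0.63  2.51]
72 [-0.3   0.11  2.1  -0.31  0.72  2.49] [-0.6   0.33  1.83 -0.26  0.73  2.34]
80 [-0.35  0.14  2.04 -0.15  0.82  2.32] [-0.63  0.37  1.76 -0.12  0.86  2.21]
60 [[-0.17, -0.24, 2.36, 0.58, 0.74, 0.35], [0.01, 0.05, 2.13, 0.56, 0.62, 0.5], [0.01, -0.09, 2.05, 0.44, 0.81, 0.66], [-0.17, -0.42, 2.19, 0.44, 1.05, 0.57]]
65 [[-0.13, -0.2, 2.31, 0.45, 0.77, 0.48], [0.03, 0.08, 2.07, 0.42, 0.68, 0.64], [0.03, -0.06, 2.0, 0.34, 0.87, 0.75], [-0.13, -0.38, 2.14, 0.35, 1.09, 0.65]]
72 [[-0.08, -0.15, 2.24, 0.29, 0.84, 0.65], [0.07, 0.12, 2.0, 0.25, 0.77, 0.81], [0.07, 0.0, 1.92, 0.21, 0.97, 0.87], [-0.08, -0.31, 2.07, 0.23, 1.16, 0.75]]
80 [[-0.03, -0.08, 2.16, 0.14, 0.93, 0.79], [0.1, 0.19, 1.91, 0.12, 0.9, 0.93], [0.1, 0.07, 1.83, 0.11, 1.1, 0.96], [-0.03, -0.23, 1.99, 0.12, 1.25, 0.84]]
```

```bash
python3 - <<'E'
from kin import *
h=-1.005;T=tilt(h,70);G=np.array([550.5,-108.3,36])
plan([(G+[0,0,40]+53*T[:,2],T),(G+53*T[:,2],None)])
E
```

```text
now [ 567.4 -128.6   35.1]
[ 560.2 -123.6   26.2] rows/call 3
   ([-0.12, 0.022, 0.027], [-0.028, -0.121, 0.062])
[ 560.2 -123.6  -13.8] rows/call 1
   ([-0.137, 0.0, 0.376], [0.0, 0.0, 0.0])
```

Call:
send_rows(
  jaw=[-0.25,-0.25,-0.25,-0.25,-0.25],
  xyz=[
    [-0.04,0.01,0.01],
    [-0.08,0.02,0.02],
    [-0.12,0.022,0.027],
    [-0.12,0.022,0.027],
    [-0.12,0.022,0.027],
  ],
  rotation=[
    [-0.01,-0.04,0.02],
    [-0.02,-0.08,0.04],
    [-0.028,-0.121,0.062],
    [-0.028,-0.121,0.062],
    [-0.028,-0.121,0.062],
  ],
)

```text
clock: 14.5
position: [561.1, -124.8, 26.5]
ee_rot: [[0.503, -0.844, 0.185], [-0.793, -0.536, -0.29], [0.344, -0.0, -0.939]]
force: [-0.4, 0.3, 0.6]
opening: 35.3
finger_force: 0.0
```

```bash
python3 - <<'E'
from kin import *
s=bot.sense();print(s['joint_positions'][3:])
h=-1.005;T=tilt(h,70);G=np.array([550.5,-108.3,36])
plan([(G+53*T[:,2],T)])
d=snapshot('wrist');C=np.array([586.1,-163.7]);H=np.array([np.cos(h),np.sin(h)])
print(proj(d,[(*(C-75*H),51),(*(C-47*H),51),np.array(s['position'])-34*np.array(s['ee_rot'])[:,2]]).round().tolist())
im=d['image'];row=im[:,:,:].max(2)
for r in(270,280,288):print(r,[ (int(x)) for x in np.nonzero(row[r,230:420]<45)[0]+230])
E
```

```text
[-0.33640102  0.75178573  2.5044842 ]
now [ 561.1 -124.8   26.5]
[ 560.2 -123.6  -13.8] rows/call 1
   ([-0.153, 0.002, 0.373], [-0.0, -0.001, -0.0])
[[322.0, 338.0], [322.0, 281.0], [323.0, 305.0]]
270 []
280 [318, 319, 320, 321, 322, 323, 324, 325, 326, 327, 328]
288 [314, 315, 316, 317, 318, 319, 320, 321, 322, 323, 324, 325, 326, 327, 328, 329, 330, 331, 332]
```

Centred on the grip (about col 323). Descend and close.

Call:
send_rows(
  jaw=[-0.25,-0.25,-0.25,-0.25,-0.25,-0.25],
  xyz=[
    [-0.04,0,0.1],
    [-0.08,0,0.2],
    [-0.12,0,0.3],
    [-0.15,0,0.37],
    [-0.15,0,0.37],
    [-0.15,0,0.37],
  ],
  rotation=[
    [0,0,0],
    [0,0,0],
    [0,0,0],
    [0,0,0],
    [0,0,0],
    [0,0,0],
  ],
)

```text
clock: 15.05
position: [557.9, -122.0, -16.1]
ee_rot: [[0.506, -0.843, 0.18], [-0.793, -0.537, -0.288], [0.34, 0.003, -0.941]]
force: [0.1, 0.2, 0.4]
opening: 35.3
finger_force: 0.0
```

Call:
send_rows(
  jaw=[-1,-1,-1,-1,-1,-1,-1,-1],
  xyz=[
    [0,0,0],
    [0,0,0],
    [0,0,0],
    [0,0,0],
    [0,0,0],
    [0,0,0],
    [0,0,0],
    [0,0,0],
  ],
  rotation=[
    [0,0,0],
    [0,0,0],
    [0,0,0],
    [0,0,0],
    [0,0,0],
    [0,0,0],
    [0,0,0],
    [0,0,0],
  ],
)

```text
clock: 15.72
position: [559.1, -122.6, -14.3]
ee_rot: [[0.505, -0.844, 0.183], [-0.793, -0.537, -0.289], [0.342, 0.001, -0.94]]
force: [-2.0, -0.7, 5.5]
opening: 9.2
finger_force: 30.0
```

```bash
cat > ins.py <<'E'
from kin import *
def cw(x,y,z):return np.array([617+.7825*x-.6226*y,222.5+.6226*x+.7825*y,z])
E
python3 - <<'E'
from ins import *
s=bot.sense();p=np.array(s['position']);R=np.array(s['ee_rot']);print(p,R.round(3).tolist(),s['force'],s['opening'],s['finger_force'],s['joint_positions'][3:])
print('G',p-53*R[:,2])
E
```

```text
[ 559.14630762 -122.58011622  -14.3336129 ] [[0.505, -0.844, 0.183], [-0.793, -0.537, -0.289], [0.342, 0.001, -0.94]] [-2.04749825 -0.65311837  5.49902176] 9.179325198982358 29.993462562561035 [-0.36818273  0.67588664  2.54867113]
G [ 549.47066136 -107.26992527   35.47582318]
```

```bash
python3 - <<'E'
from ins import *
T=tilt(.677,70)
A=cw(-184,0,100);B=cw(-184,0,31)
print(ik6(A,.677,70),ik6(B,.677,70))
s=bot.sense();p=np.array(s['position'])
plan([(p+[0,0,115],None),((485,0,100),tilt(-.17,70)),(A,T),(B,T)])
E
```

```text
[-0.19 -0.38  2.31  0.31  1.    0.56] [-0.19 -0.28  2.37  0.35  0.85  0.5 ]
now [ 559.1 -122.6  -14.3]
[ 559.1 -122.6  100.7] rows/call 2
   ([0.196, 0.001, -0.54], [0.0, 0.0, 0.0])
   ([0.196, 0.001, -0.54], [0.0, 0.0, 0.0])
[485.   0. 100.] rows/call 4
   ([-0.674, -0.016, -0.242], [0.072, 0.0, -0.196])
   ([-0.61, -0.305, -0.219], [0.072, 0.0, -0.196])
[473.  107.9 100. ] rows/call 4
   ([-0.141, -0.522, -0.051], [0.072, -0.0, -0.199])
   ([0.073, -0.537, 0.026], [0.072, -0.0, -0.199])
[473.  107.9  31. ] rows/call 2
   ([-0.236, 0.0, 0.648], [0.0, 0.0, 0.0])
```

Call:
send_rows(
  jaw=[-1,-1,-1,-1,-1,-1],
  xyz=[
    [0.05,0,-0.13],
    [0.1,0,-0.27],
    [0.15,0,-0.4],
    [0.2,0,-0.54],
    [0.2,0,-0.54],
    [0.2,0,-0.54],
  ],
  rotation=[
    [0,0,0],
    [0,0,0],
    [0,0,0],
    [0,0,0],
    [0,0,0],
    [0,0,0],
  ],
)

```text
clock: 16.22
position: [558.9, -122.5, 42.5]
ee_rot: [[0.505, -0.844, 0.182], [-0.793, -0.537, -0.288], [0.341, 0.001, -0.94]]
force: [-0.2, 0.0, -3.1]
opening: 10.0
finger_force: 30.0
```

Call:
send_rows(
  jaw=[-1,-1,-1,-1,-1,-1],
  xyz=[
    [0.05,0,-0.13],
    [0.1,0,-0.27],
    [0.15,0,-0.4],
    [0.2,0,-0.54],
    [0.2,0,-0.54],
    [0.2,0,-0.54],
  ],
  rotation=[
    [0,0,0],
    [0,0,0],
    [0,0,0],
    [0,0,0],
    [0,0,0],
    [0,0,0],
  ],
)

```text
clock: 16.72
position: [558.9, -122.7, 99.2]
ee_rot: [[0.505, -0.844, 0.181], [-0.793, -0.537, -0.288], [0.34, 0.002, -0.94]]
force: [0.3, 0.0, -2.7]
opening: 9.8
finger_force: 30.0
```

Call:
send_rows(
  jaw=[-1,-1,-1,-1,-1,-1],
  xyz=[
    [-0.16,0,-0.06],
    [-0.33,0,-0.12],
    [-0.5,-0.01,-0.18],
    [-0.67,-0.02,-0.24],
    [-0.67,-0.02,-0.24],
    [-0.67,-0.02,-0.24],
  ],
  rotation=[
    [0.015,0,-0.04],
    [0.03,0,-0.09],
    [0.05,0,-0.14],
    [0.072,0,-0.196],
    [0.072,0,-0.196],
    [0.072,0,-0.196],
  ],
)

```text
clock: 17.22
position: [521.2, -61.6, 97.9]
ee_rot: [[0.783, -0.555, 0.281], [-0.522, -0.832, -0.188], [0.338, 0.001, -0.941]]
force: [0.5, 0.5, -3.2]
opening: 9.9
finger_force: 30.0
```

Call:
send_rows(
  jaw=[-1,-1,-1,-1,-1,-1],
  xyz=[
    [-0.15,-0.07,-0.05],
    [-0.3,-0.15,-0.1],
    [-0.45,-0.22,-0.16],
    [-0.61,-0.3,-0.22],
    [-0.61,-0.3,-0.22],
    [-0.61,-0.3,-0.22],
  ],
  rotation=[
    [0.015,0,-0.04],
    [0.03,0,-0.09],
    [0.05,0,-0.14],
    [0.072,0,-0.196],
    [0.072,0,-0.196],
    [0.072,0,-0.196],
  ],
)

```text
clock: 17.72
position: [485.5, -1.7, 99.5]
ee_rot: [[0.926, -0.172, 0.336], [-0.162, -0.985, -0.057], [0.341, -0.002, -0.94]]
force: [0.3, -0.2, -2.0]
opening: 9.8
finger_force: 30.0
```

```bash
python3 - <<'E'
from ins import *
T=tilt(.677,70)
s=bot.sense();print(s['opening'],s['finger_force'],s['force'])
A=cw(-184,0,100);B=cw(-184,0,31)
plan([(A,T),(B,T)])
E
```

```text
9.836012804677974 29.99754935503006 [ 0.30106121 -0.16117291 -2.02576222]
now [485.5  -1.7  99.5]
[473.  107.9 100. ] rows/call 4
   ([-0.146, -0.529, -0.055], [0.072, 0.0, -0.2])
   ([0.072, -0.546, 0.024], [0.072, 0.0, -0.2])
[473.  107.9  31. ] rows/call 2
   ([-0.236, 0.0, 0.648], [0.0, 0.0, 0.0])
```

Call:
send_rows(
  jaw=[-1,-1,-1,-1,-1,-1],
  xyz=[
    [-0.03,-0.13,-0.01],
    [-0.07,-0.26,-0.03],
    [-0.11,-0.4,-0.04],
    [-0.146,-0.529,-0.055],
    [-0.146,-0.529,-0.055],
    [-0.146,-0.529,-0.055],
  ],
  rotation=[
    [0.015,0,-0.04],
    [0.03,0,-0.09],
    [0.05,0,-0.14],
    [0.072,0,-0.2],
    [0.072,0,-0.2],
    [0.072,0,-0.2],
  ],
)

```text
clock: 18.22
position: [479.7, 52.7, 100.2]
ee_rot: [[0.911, 0.248, 0.331], [0.233, -0.969, 0.085], [0.341, -0.0, -0.94]]
force: [0.3, 0.5, -3.0]
opening: 9.9
finger_force: 30.0
```

Call:
send_rows(
  jaw=[-1,-1,-1,-1,-1,-1],
  xyz=[
    [0.02,-0.13,0.01],
    [0.04,-0.27,0.01],
    [0.05,-0.4,0.02],
    [0.072,-0.546,0.024],
    [0.072,-0.546,0.024],
    [0.072,-0.546,0.024],
  ],
  rotation=[
    [0.015,0,-0.04],
    [0.03,0,-0.09],
    [0.05,0,-0.14],
    [0.072,0,-0.2],
    [0.072,0,-0.2],
    [0.072,0,-0.2],
  ],
)

```text
clock: 18.72
position: [473.1, 107.6, 100.3]
ee_rot: [[0.733, 0.626, 0.267], [0.588, -0.78, 0.212], [0.341, 0.001, -0.94]]
force: [0.7, -0.5, -2.8]
opening: 10.0
finger_force: 30.0
```

```bash
cat > chk.py <<'E'
from ins import *
import sys
def tray_in_hand(d):
    """narrow-end corner pixels of held tray from the plate colour is hard; print what is at predicted edges"""
s=bot.sense();p=np.array(s['position']);R=np.array(s['ee_rot']);print(s['clock'],s['opening'],s['finger_force'],s['force'].round(1))
h=np.arctan2(R[0,1],-R[1,1]);th=np.degrees(np.arcsin(-R[2,2]))
q=p-np.array([617,222.5,0]);print('cab rep x,y,z',(.7825*q[0]+.6226*q[1]).round(1),(-.6226*q[0]+.7825*q[1]).round(1),p[2].round(1),'head',h.round(3),'tilt',th.round(1),'roll',R[2,1].round(3))
E
python3 chk.py; python3 - <<'E'
from ins import *
plan([(cw(-184,0,31),tilt(.677,70)),(cw(-105,0,31),None),(cw(-26,0,31),None)])
d=snapshot('wrist');cv2.imwrite('pics/w8.png',d['image'][:,:,::-1])
s=bot.sense();p=np.array(s['position']);R=np.array(s['ee_rot']);hh=np.arctan2(R[0,1],-R[1,1])-.005
H=np.array([np.cos(hh),np.sin(hh),0]);Y=np.array([-H[1],H[0],0]);O=p+49.2*H+[0,0,17.3]
P=lambda x,y,z:O+x*H+y*Y+[0,0,z]
print(proj(d,[P(-75,50,4),P(-75,-50,4),P(75,42,4),P(75,-42,4),P(-75,0,48),P(-47,0,48),cw(0,63,0),cw(0,-63,0)]).round().tolist())
E
```

```text
18.7167 10.025625451512822 29.997749626636505 [ 0.7 -0.5 -2.8]
cab rep x,y,z -184.2 -0.3 100.3 head 0.676 tilt 70.1 roll 0.001
now [473.1 107.6 100.3]
[473.  107.9  31. ] rows/call 2
   ([-0.235, -0.004, 0.652], [0.001, 0.001, -0.0])
[534.8 157.1  31. ] rows/call 2
   ([0.742, 0.004, 0.27], [0.0, 0.0, 0.0])
[596.7 206.3  31. ] rows/call 2
   ([0.742, 0.004, 0.27], [0.0, 0.0, 0.0])
[[222.0, 334.0], [421.0, 335.0], [243.0, 43.0], [404.0, 44.0], [322.0, 351.0], [322.0, 281.0], [246.0, 52.0], [399.0, 53.0]]
```

View pics/w8.png

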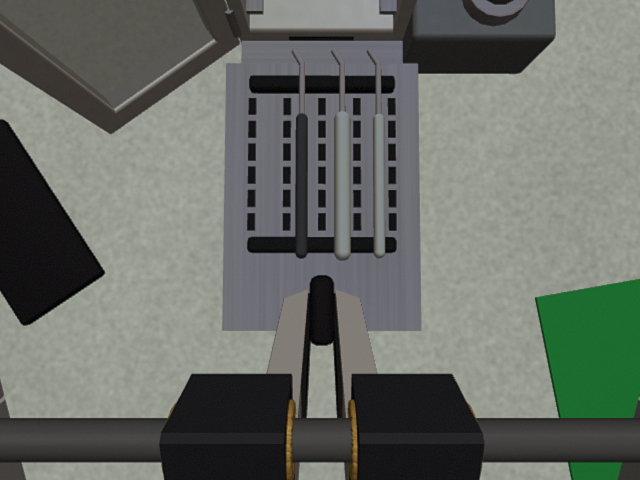

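Wrist view: the tray is held level, narrow end forward, with end corners at (241,41) and (404,41). The prediction was (243,43) and (404,44), so the hold matches within 2 mm. The cabinet mouth is straight ahead. I'll descend to level 0 and slide in.

Call:
send_rows(
  jaw=[-1,-1,-1,-1,-1,-1],
  xyz=[
    [-0.06,0,0.16],
    [-0.12,0,0.33],
    [-0.18,0,0.5],
    [-0.235,-0.004,0.65],
    [-0.235,-0.004,0.65],
    [-0.235,-0.004,0.65],
  ],
  rotation=[
    [0,0,0],
    [0,0,0],
    [0,0,0],
    [0,0,0],
    [0,0,0],
    [0,0,0],
  ],
)

```text
clock: 19.27
position: [471.8, 108.6, 30.8]
ee_rot: [[0.732, 0.628, 0.265], [0.59, -0.778, 0.214], [0.341, -0.0, -0.94]]
force: [0.2, -0.7, -2.2]
opening: 9.7
finger_force: 30.0
```

Call:
send_rows(
  jaw=[-1,-1,-1,-1,-1,-1,-1,-1],
  xyz=[
    [0.1,0,0.04],
    [0.25,0,0.09],
    [0.4,0,0.145],
    [0.55,0,0.2],
    [0.65,0,0.24],
    [0.74,0,0.27],
    [0.74,0,0.27],
    [0.74,0,0.27],
  ],
  rotation=[
    [0,0,0],
    [0,0,0],
    [0,0,0],
    [0,0,0],
    [0,0,0],
    [0,0,0],
    [0,0,0],
    [0,0,0],
  ],
)

```text
clock: 19.93
position: [533.7, 158.6, 31.6]
ee_rot: [[0.729, 0.63, 0.266], [0.592, -0.777, 0.215], [0.342, 0.001, -0.94]]
force: [-0.3, -1.1, -2.1]
opening: 10.2
finger_force: 30.0
```

```bash
python3 chk.py; python3 - <<'E'
from ins import *
plan([(cw(-28,0,31),tilt(.677,70))])
E
```

```text
19.9333 10.227627401994518 29.99756634235382 [-0.3 -1.1 -2.1]
cab rep x,y,z -105.0 1.8 31.6 head 0.682 tilt 70.0 roll 0.001
now [533.7 158.6  31.6]
[595.1 205.1  31. ] rows/call 2
   ([0.721, 0.026, 0.269], [-0.0, 0.0, 0.002])
```

Call:
send_rows(
  jaw=[-1,-1,-1,-1,-1,-1,-1,-1,-1],
  xyz=[
    [0.08,0.02,0.03],
    [0.18,0.026,0.067],
    [0.28,0.026,0.1],
    [0.38,0.026,0.14],
    [0.48,0.026,0.18],
    [0.58,0.026,0.22],
    [0.66,0.026,0.25],
    [0.72,0.026,0.269],
    [0.72,0.026,0.269],
  ],
  rotation=[
    [0,0,0.002],
    [0,0,0.002],
    [0,0,0.002],
    [0,0,0.002],
    [0,0,0.002],
    [0,0,0.002],
    [0,0,0.002],
    [0,0,0.002],
    [0,0,0.002],
  ],
)

```text
clock: 20.68
position: [595.9, 205.8, 30.8]
ee_rot: [[0.732, 0.628, 0.266], [0.59, -0.779, 0.215], [0.342, -0.0, -0.94]]
force: [-0.5, 0.3, -2.0]
opening: 9.9
finger_force: 30.0
```

```bash
python3 chk.py
```

```text
20.6833 9.906520347372494 29.99754935503006 [-0.5  0.3 -2. ]
cab rep x,y,z -27.0 0.1 30.8 head 0.678 tilt 70.0 roll -0.0
```

Call:
send_rows(
  jaw=[-1,-1,-0.5,-0.5,-0.5,-0.5,-0.5],
  xyz=[
    [-0.01,0,0.028],
    [-0.01,0,0.028],
    [-0.01,0,0.028],
    [-0.01,0,0.028],
    [-0.01,0,0.028],
    [-0.01,0,0.028],
    [-0.01,0,0.028],
  ],
  rotation=[
    [0,0,0],
    [0,0,0],
    [0,0,0],
    [0,0,0],
    [0,0,0],
    [0,0,0],
    [0,0,0],
  ],
)

```text
clock: 21.27
position: [595.0, 204.9, 27.9]
ee_rot: [[0.732, 0.627, 0.266], [0.589, -0.779, 0.215], [0.342, -0.0, -0.94]]
force: [0.3, 0.1, 0.6]
opening: 23.2
finger_force: 0.0
```

Call:
send_rows(
  jaw=[-0.5,-0.5,-0.5,-0.5,-0.5],
  xyz=[
    [-0.15,0,-0.05],
    [-0.35,0,-0.13],
    [-0.55,0,-0.2],
    [-0.75,0,-0.27],
    [-0.75,0,-0.27],
  ],
  rotation=[
    [0,0,0],
    [0,0,0],
    [0,0,0],
    [0,0,0],
    [0,0,0],
  ],
)

```text
clock: 21.68
position: [530.1, 153.9, 26.3]
ee_rot: [[0.734, 0.626, 0.264], [0.588, -0.78, 0.214], [0.34, -0.002, -0.94]]
force: [-0.5, -0.4, 0.1]
opening: 23.3
finger_force: 0.0
```

```bash
python3 chk.py; python3 - <<'E'
from ins import *
T=tilt(.672,45)
print(ik6(cw(-60,0,41),.672,45),ik6(cw(25,0,41),.672,45))
plan([(cw(-62,0,70),T),(cw(-62,0,41),None),(cw(24,0,41),None)])
E
```

```text
21.6833 23.338546875970568 0.0 [-0.5 -0.4  0.1]
cab rep x,y,z -110.7 0.4 26.3 head 0.676 tilt 70.1 roll -0.002
[-0.17 -0.13  2.39  1.12  0.62 -0.14] [-0.03  0.06  2.2   1.15  0.52 -0.06]
now [530.1 153.9  26.3]
[568.5 183.9  70. ] rows/call 4
   ([0.607, 0.005, -0.245], [-0.002, 0.219, 0.001])
[568.5 183.9  41. ] rows/call 1
   ([-0.205, 0.0, 0.205], [0.0, 0.0, 0.0])
[635.8 237.4  41. ] rows/call 3
   ([0.608, -0.0, 0.608], [0.0, 0.0, 0.0])
```

Call:
send_rows(
  jaw=[-1,-1,-1,-1,-1,-1],
  xyz=[
    [0.1,0,-0.1],
    [0.25,0,-0.2],
    [0.45,0,-0.245],
    [0.6,0.005,-0.245],
    [0.607,0.005,-0.245],
    [0.607,0.005,-0.245],
  ],
  rotation=[
    [0,0.05,0],
    [0,0.11,0],
    [0,0.16,0],
    [0,0.219,0],
    [0,0.219,0],
    [0,0.219,0],
  ],
)

```text
clock: 22.18
position: [570.5, 184.9, 70.2]
ee_rot: [[0.552, 0.626, 0.551], [0.441, -0.78, 0.444], [0.708, -0.002, -0.707]]
force: [0.8, 0.8, -0.4]
opening: 0.3
finger_force: 0.0
```

Call:
send_rows(
  jaw=[-1,-1,-1],
  xyz=[
    [-0.1,0,0.1],
    [-0.2,0,0.2],
    [-0.2,0,0.2],
  ],
  rotation=[
    [0,0,0],
    [0,0,0],
    [0,0,0],
  ],
)

```text
clock: 22.43
position: [569.9, 185.5, 40.8]
ee_rot: [[0.553, 0.627, 0.548], [0.443, -0.779, 0.445], [0.706, -0.003, -0.708]]
force: [-0.4, 0.4, 0.0]
opening: 0.3
finger_force: 0.0
```

```bash
python3 chk.py; python3 - <<'E'
from ins import *
plan([(cw(20,0,41),tilt(.672,45))])
E
```

```text
22.4333 0.3337902045479552 0.0 [-0.4  0.4  0. ]
cab rep x,y,z -59.9 0.3 40.8 head 0.678 tilt 45.1 roll -0.003
now [569.9 185.5  40.8]
[632.6 235.   41. ] rows/call 2
   ([0.568, 0.008, 0.562], [-0.003, 0.001, 0.001])
```

Call:
send_rows(
  jaw=[-1,-1,-1,-1,-1,-1,-1,-1],
  xyz=[
    [0.07,0,0.07],
    [0.15,0,0.15],
    [0.24,0,0.24],
    [0.33,0,0.33],
    [0.41,0.005,0.41],
    [0.49,0.008,0.49],
    [0.565,0.008,0.562],
    [0.565,0.008,0.562],
  ],
  rotation=[
    [0,0,0],
    [0,0,0],
    [0,0,0],
    [0,0,0],
    [0,0,0],
    [0,0,0],
    [0,0,0],
    [0,0,0],
  ],
)

```text
clock: 23.1
position: [636.0, 236.0, 44.9]
ee_rot: [[0.548, 0.628, 0.553], [0.443, -0.778, 0.445], [0.71, 0.001, -0.704]]
force: [0.5, -0.4, -0.4]
opening: 0.4
finger_force: 0.0
```

Call:
send_rows(
  jaw=[-1,-1,-1,-1,-1],
  xyz=[
    [0.015,0,0.015],
    [0.03,0,0.03],
    [0.04,0,0.04],
    [0.04,0,0.04],
    [0.04,0,0.04],
  ],
  rotation=[
    [0,0,0],
    [0,0,0],
    [0,0,0],
    [0,0,0],
    [0,0,0],
  ],
)

```text
clock: 23.52
position: [638.0, 237.8, 43.3]
ee_rot: [[0.55, 0.627, 0.552], [0.442, -0.779, 0.444], [0.708, -0.001, -0.706]]
force: [-1.4, -0.2, 0.8]
opening: 0.4
finger_force: 0.4
```

```bash
python3 chk.py
```

```text
23.5167 0.3674135098971571 0.3605572774540633 [-1.4 -0.2  0.8]
cab rep x,y,z 25.9 -1.0 43.3 head 0.677 tilt 44.9 roll -0.001
```

Call:
send_rows(
  jaw=[-1,-1,-1,-1,-1],
  xyz=[
    [0.01,0,0.01],
    [0.015,0,0.015],
    [0.02,0,0.02],
    [0.02,0,0.02],
    [0.02,0,0.02],
  ],
  rotation=[
    [0,0,0],
    [0,0,0],
    [0,0,0],
    [0,0,0],
    [0,0,0],
  ],
)

```text
clock: 23.93
position: [639.6, 239.0, 43.0]
ee_rot: [[0.551, 0.627, 0.551], [0.443, -0.779, 0.444], [0.708, -0.0, -0.707]]
force: [-12.2, -9.5, 9.9]
opening: 0.6
finger_force: 7.6
```

```bash
python3 chk.py
```

```text
23.9333 0.6414762653277455 7.5544224958866835 [-12.2  -9.5   9.9]
cab rep x,y,z 28.0 -1.2 43.0 head 0.677 tilt 45.0 roll -0.0
```

Call:
send_rows(
  jaw=[-1,-1,-0.25,-0.25,-0.25],
  xyz=[
    [-0.2,0,-0.2],
    [-0.45,0,-0.45],
    [-0.7,0,-0.7],
    [-0.9,0,-0.9],
    [-0.9,0,-0.9],
  ],
  rotation=[
    [0,0,0],
    [0,0,0],
    [0,0,0],
    [0,0,0],
    [0,0,0],
  ],
)

```text
clock: 24.35
position: [537.7, 158.5, 41.3]
ee_rot: [[0.554, 0.625, 0.551], [0.441, -0.781, 0.443], [0.707, -0.003, -0.708]]
force: [-1.2, 0.2, -0.6]
opening: 17.2
finger_force: 0.0
```

```bash
cat > loc2.py <<'E'
from ins import *
def loc(name):
    d=snapshot(name);im=d['image'];hsv=cv2.cvtColor(im,cv2.COLOR_RGB2HSV)
    g=((hsv[...,0]>45)&(hsv[...,0]<80)&(hsv[...,1]>120)).astype(np.uint8)
    c=max(cv2.findContours(g,0,2)[0],key=cv2.contourArea)
    m=np.zeros_like(g);cv2.drawContours(m,[cv2.convexHull(c)],-1,1,-1);m=cv2.erode(m,np.ones((5,5)));t=cv2.morphologyEx(m*(1-g),cv2.MORPH_OPEN,np.ones((3,3)))
    for c in cv2.findContours(t,0,2)[0]:
        if cv2.contourArea(c)<200: continue
        P=np.array([onz(d,p[0],7)[:2] for p in c],np.float32);print(name,cv2.minAreaRect(P),cv2.boundingRect(c))
E
python3 - <<'E'
from loc2 import *
loc('top')
C=np.array([613.7,-383.1]);h=-1.198;H=np.array([np.cos(h),np.sin(h)]);G=np.r_[C-66.5*H,36]
T=tilt(h,70)
s=bot.sense();p=np.array(s['position'])
pre=G-np.r_[30*H,0]+[0,0,100]+53*T[:,2]
print(pre,ik6(pre,h,70),ik6((500,-60,150),-.2,65))
plan([((500,-60,150),tilt(-.2,65)),(pre,T)])
E
```

```text
top ((612.2417602539062, -383.9859313964844), (106.63560485839844, 156.3584442138672), 21.327293395996094) (395, 185, 61, 49)
[ 585.15492383 -310.11030785   86.1962911 ] [-0.56  0.15  1.85 -0.27  0.87  2.35] [-0.4  -0.49  2.31  0.11  0.89  1.32]
now [539.9 158.8  42.5]
[500. -60. 150.] rows/call 4
   ([-0.211, 0.729, -0.974], [-0.126, -0.082, 0.18])
   ([-0.038, 0.994, -0.732], [-0.126, -0.082, 0.18])
[ 585.2 -310.1   86.2] rows/call 3
   ([0.312, 0.761, 0.38], [-0.064, -0.013, 0.154])
   ([0.531, 0.576, 0.455], [-0.064, -0.013, 0.154])
   ([0.684, 0.327, 0.497], [-0.064, -0.013, 0.154])
```

Call:
send_rows(
  jaw=[-0.25,-0.25,-0.25,-0.25,-0.25,-0.25],
  xyz=[
    [-0.05,0.2,-0.25],
    [-0.1,0.4,-0.5],
    [-0.16,0.56,-0.75],
    [-0.21,0.73,-0.97],
    [-0.21,0.73,-0.97],
    [-0.21,0.73,-0.97],
  ],
  rotation=[
    [-0.03,-0.02,0.045],
    [-0.06,-0.04,0.09],
    [-0.09,-0.06,0.135],
    [-0.126,-0.082,0.18],
    [-0.126,-0.082,0.18],
    [-0.126,-0.082,0.18],
  ],
)

```text
clock: 24.9
position: [524.5, 50.4, 100.4]
ee_rot: [[0.797, 0.238, 0.555], [0.174, -0.971, 0.167], [0.578, -0.037, -0.815]]
force: [0.7, 0.4, 0.4]
opening: 35.5
finger_force: 0.0
```

Call:
send_rows(
  jaw=[-0.25,-0.25,-0.25,-0.25,-0.25,-0.25],
  xyz=[
    [-0.01,0.25,-0.2],
    [-0.02,0.5,-0.4],
    [-0.03,0.75,-0.6],
    [-0.04,0.99,-0.73],
    [-0.04,0.99,-0.73],
    [-0.04,0.99,-0.73],
  ],
  rotation=[
    [-0.03,-0.02,0.045],
    [-0.06,-0.04,0.09],
    [-0.09,-0.06,0.135],
    [-0.126,-0.082,0.18],
    [-0.126,-0.082,0.18],
    [-0.126,-0.082,0.18],
  ],
)

```text
clock: 25.4
position: [502.8, -57.1, 149.8]
ee_rot: [[0.89, -0.19, 0.415], [-0.173, -0.982, -0.078], [0.422, -0.003, -0.907]]
force: [0.6, -0.3, 0.5]
opening: 35.2
finger_force: 0.0
```

Call:
send_rows(
  jaw=[-0.25,-0.25,-0.25,-0.25,-0.25],
  xyz=[
    [0.1,0.25,0.13],
    [0.2,0.5,0.25],
    [0.31,0.76,0.38],
    [0.31,0.76,0.38],
    [0.31,0.76,0.38],
  ],
  rotation=[
    [-0.02,0,0.05],
    [-0.04,0,0.1],
    [-0.064,-0.013,0.154],
    [-0.064,-0.013,0.154],
    [-0.064,-0.013,0.154],
  ],
)

```text
clock: 25.82
position: [529.4, -139.9, 125.2]
ee_rot: [[0.794, -0.502, 0.343], [-0.466, -0.865, -0.187], [0.39, -0.011, -0.921]]
force: [-1.0, -0.3, -0.2]
opening: 35.4
finger_force: 0.0
```

Call:
send_rows(
  jaw=[-0.25,-0.25,-0.25,-0.25,-0.25],
  xyz=[
    [0.18,0.2,0.15],
    [0.35,0.4,0.3],
    [0.53,0.57,0.45],
    [0.53,0.57,0.45],
    [0.53,0.57,0.45],
  ],
  rotation=[
    [-0.02,0,0.05],
    [-0.04,0,0.1],
    [-0.064,-0.013,0.154],
    [-0.064,-0.013,0.154],
    [-0.064,-0.013,0.154],
  ],
)

```text
clock: 26.23
position: [558.5, -222.6, 105.9]
ee_rot: [[0.605, -0.758, 0.245], [-0.708, -0.653, -0.271], [0.365, -0.009, -0.931]]
force: [-0.7, 0.2, -0.3]
opening: 35.3
finger_force: 0.0
```

Call:
send_rows(
  jaw=[-0.25,-0.25,-0.25,-0.25,-0.25],
  xyz=[
    [0.23,0.11,0.16],
    [0.46,0.22,0.33],
    [0.68,0.33,0.5],
    [0.68,0.33,0.5],
    [0.68,0.33,0.5],
  ],
  rotation=[
    [-0.02,0,0.05],
    [-0.04,0,0.1],
    [-0.064,-0.013,0.154],
    [-0.064,-0.013,0.154],
    [-0.064,-0.013,0.154],
  ],
)

```text
clock: 26.65
position: [586.8, -306.3, 85.2]
ee_rot: [[0.346, -0.93, 0.125], [-0.874, -0.368, -0.317], [0.341, 0.001, -0.94]]
force: [0.2, 0.2, 0.0]
opening: 35.2
finger_force: 0.0
```

```bash
python3 - <<'E'
from loc2 import *
s=bot.sense();p=np.array(s['position']);R=np.array(s['ee_rot']);print(s['clock'],s['joint_positions'][3:])
loc('wrist')
C=np.array([613.7,-383.1]);h=-1.198;H=np.array([np.cos(h),np.sin(h)]);Y=np.array([-H[1],H[0]])
d=snapshot('wrist');P=lambda x,y,z:(*(C+x*H+y*Y),z)
cv2.imwrite('pics/w9.png',d['image'][:,:,::-1])
print(proj(d,[P(-75,50,7),P(-75,-50,7),P(75,42,7),P(75,-42,7),P(-75,0,51),P(-47,0,51)]).round().tolist())
im=d['image'].max(2)
m=(im[150:345,270:380]<40).astype(np.uint8)
for c in cv2.findContours(m,0,2)[0]:
    if cv2.contourArea(c)>200:print(np.array(cv2.boundingRect(c))+[270,150,0,0])
G=np.r_[C-66.5*H,36];T=tilt(h,70)
plan([(G+[0,0,40]+53*T[:,2],T),(G+53*T[:,2],None)])
E
```

```text
26.65 [-0.27066966  0.86922635  2.35892734]
wrist ((478.5809326171875, -288.7999267578125), (132.1272735595703, 91.72084045410156), 21.63196563720703) (360, 290, 182, 127)
wrist ((653.2843017578125, -221.92364501953125), (125.60334014892578, 91.5462875366211), 19.591352462768555) (107, 290, 176, 126)
wrist ((613.5205688476562, -384.28289794921875), (100.66230773925781, 149.68760681152344), 21.653057098388672) (260, 70, 135, 197)
[[259.0, 267.0], [393.0, 267.0], [272.0, 71.0], [382.0, 71.0], [327.0, 267.0], [327.0, 223.0]]
[359 294  16  51]
[270 294  14  51]
[321 223  14  43]
[279 203  57  10]
now [ 586.6 -305.7   86.3]
[ 596.1 -338.    26.2] rows/call 2
   ([0.11, 0.031, 0.68], [-0.001, -0.0, 0.002])
[ 596.1 -338.   -13.8] rows/call 1
   ([-0.137, 0.0, 0.376], [0.0, 0.0, 0.0])
```

Tray 2's grip blob is at cols 321–335, rows 223–266. The prediction was (327, 223–267), so I can grasp directly.

Call:
send_rows(
  jaw=[-0.25,-0.25,-0.25,-0.25,-0.25],
  xyz=[
    [0.04,0.01,0.22],
    [0.08,0.02,0.44],
    [0.11,0.03,0.68],
    [0.11,0.03,0.68],
    [0.11,0.03,0.68],
  ],
  rotation=[
    [0,0,0.002],
    [0,0,0.002],
    [0,0,0.002],
    [0,0,0.002],
    [0,0,0.002],
  ],
)

```text
clock: 27.17
position: [595.5, -338.3, 25.6]
ee_rot: [[0.341, -0.932, 0.124], [-0.876, -0.363, -0.318], [0.341, -0.0, -0.94]]
force: [-0.2, 0.0, 0.1]
opening: 35.2
finger_force: 0.0
```

Call:
send_rows(
  jaw=[-0.25,-0.25,-0.25,-0.25,-0.25],
  xyz=[
    [-0.05,0,0.13],
    [-0.1,0,0.26],
    [-0.137,0,0.376],
    [-0.137,0,0.376],
    [-0.137,0,0.376],
  ],
  rotation=[
    [0,0,0],
    [0,0,0],
    [0,0,0],
    [0,0,0],
    [0,0,0],
  ],
)

```text
clock: 27.58
position: [595.8, -339.0, -15.7]
ee_rot: [[0.34, -0.932, 0.123], [-0.876, -0.362, -0.318], [0.341, 0.0, -0.94]]
force: [-0.6, -0.8, 0.1]
opening: 35.1
finger_force: 0.0
```

Call:
send_rows(
  jaw=[-1,-1,-1,-1,-1,-1,-1,-1],
  xyz=[
    [0,0,0],
    [0,0,0],
    [0,0,0],
    [0,0,0],
    [0,0,0],
    [0,0,0],
    [0,0,0],
    [0,0,0],
  ],
  rotation=[
    [0,0,0],
    [0,0,0],
    [0,0,0],
    [0,0,0],
    [0,0,0],
    [0,0,0],
    [0,0,0],
    [0,0,0],
  ],
)

```text
clock: 28.25
position: [596.9, -340.2, -13.6]
ee_rot: [[0.339, -0.932, 0.125], [-0.876, -0.362, -0.32], [0.343, -0.001, -0.939]]
force: [-2.7, -0.1, 5.5]
opening: 9.7
finger_force: 30.0
```

```bash
python3 chk.py; python3 - <<'E'
from ins import *
s=bot.sense();p=np.array(s['position'])
C=np.array([613.7,-383.7]);h=-1.198;H=np.array([np.cos(h),np.sin(h)]);q=p[:2]-C;print('p in tray',q@H,q@[-H[1],H[0]],p[2]-3)
plan([(p+[0,0,150],None),((520,-140,150),tilt(-.7,70)),((475,20,170),tilt(0,70)),(cw(-184,0,180),tilt(.677,70)),(cw(-184,0,139),None)])
E
```

```text
28.25 9.724419011368708 29.999071061611176 [-2.7 -0.1  5.5]
cab rep x,y,z -366.1 -427.8 -13.6 head -1.201 tilt 69.9 roll -0.001
p in tray -46.63211497583237 0.16745840256289238 -16.563049704551503
now [ 596.9 -340.2  -13.6]
[ 596.9 -340.2  136.4] rows/call 2
   ([0.258, -0.001, -0.704], [0.0, 0.0, 0.0])
   ([0.258, -0.001, -0.704], [0.0, 0.0, 0.0])
[ 520. -140.  150.] rows/call 3
   ([-0.984, -0.004, -0.432], [0.043, -0.0, -0.118])
   ([-0.952, -0.269, -0.419], [0.043, -0.0, -0.118])
[475.  20. 170.] rows/call 3
   ([-0.612, -0.467, -0.329], [0.06, -0.0, -0.164])
   ([-0.422, -0.674, -0.26], [0.06, -0.0, -0.164])
[473.  107.9 180. ] rows/call 6
   ([0.016, -0.879, -0.101], [0.116, -0.0, -0.318])
[473.  107.9 139. ] rows/call 1
   ([-0.14, 0.0, 0.385], [0.0, 0.0, 0.0])
```

Call:
send_rows(
  jaw=[-1,-1,-1,-1,-1,-1],
  xyz=[
    [0.06,0,-0.17],
    [0.12,0,-0.35],
    [0.19,0,-0.52],
    [0.26,0,-0.7],
    [0.26,0,-0.7],
    [0.26,0,-0.7],
  ],
  rotation=[
    [0,0,0],
    [0,0,0],
    [0,0,0],
    [0,0,0],
    [0,0,0],
    [0,0,0],
  ],
)

```text
clock: 28.75
position: [597.1, -340.3, 60.8]
ee_rot: [[0.339, -0.932, 0.126], [-0.876, -0.361, -0.319], [0.343, -0.002, -0.939]]
force: [-0.2, 0.3, -2.0]
opening: 9.7
finger_force: 30.0
```

Call:
send_rows(
  jaw=[-1,-1,-1,-1,-1,-1],
  xyz=[
    [0.06,0,-0.17],
    [0.12,0,-0.35],
    [0.19,0,-0.52],
    [0.26,0,-0.7],
    [0.26,0,-0.7],
    [0.26,0,-0.7],
  ],
  rotation=[
    [0,0,0],
    [0,0,0],
    [0,0,0],
    [0,0,0],
    [0,0,0],
    [0,0,0],
  ],
)

```text
clock: 29.25
position: [596.6, -340.5, 133.9]
ee_rot: [[0.339, -0.932, 0.124], [-0.876, -0.361, -0.319], [0.342, -0.001, -0.94]]
force: [-0.8, 0.0, -2.0]
opening: 9.9
finger_force: 30.0
```

Call:
send_rows(
  jaw=[-1,-1,-1,-1,-1,-1,-1],
  xyz=[
    [-0.2,0,-0.08],
    [-0.4,0,-0.17],
    [-0.6,0,-0.26],
    [-0.8,0,-0.35],
    [-0.98,0,-0.43],
    [-0.98,0,-0.43],
    [-0.98,0,-0.43],
  ],
  rotation=[
    [0.008,0,-0.023],
    [0.017,0,-0.047],
    [0.025,0,-0.07],
    [0.034,0,-0.094],
    [0.043,0,-0.118],
    [0.043,0,-0.118],
    [0.043,0,-0.118],
  ],
)

```text
clock: 29.83
position: [556.9, -240.1, 139.3]
ee_rot: [[0.547, -0.813, 0.197], [-0.765, -0.582, -0.277], [0.34, 0.001, -0.94]]
force: [-0.1, -0.0, -2.3]
opening: 9.7
finger_force: 30.0
```

Call:
send_rows(
  jaw=[-1,-1,-1,-1,-1,-1,-1],
  xyz=[
    [-0.19,-0.05,-0.08],
    [-0.38,-0.11,-0.17],
    [-0.57,-0.16,-0.25],
    [-0.76,-0.21,-0.34],
    [-0.95,-0.27,-0.42],
    [-0.95,-0.27,-0.42],
    [-0.95,-0.27,-0.42],
  ],
  rotation=[
    [0.008,0,-0.023],
    [0.017,0,-0.047],
    [0.025,0,-0.07],
    [0.034,0,-0.094],
    [0.043,0,-0.118],
    [0.043,0,-0.118],
    [0.043,0,-0.118],
  ],
)

```text
clock: 30.42
position: [519.8, -141.5, 148.1]
ee_rot: [[0.719, -0.644, 0.262], [-0.605, -0.765, -0.22], [0.343, -0.0, -0.939]]
force: [0.1, -0.6, -1.4]
opening: 9.3
finger_force: 30.0
```

```bash
python3 chk.py; python3 - <<'E'
from ins import *
plan([((475,20,170),tilt(0,70)),(cw(-184,0,180),tilt(.677,70)),(cw(-184,0,139),None)])
E
```

```text
30.4167 9.342772015505703 29.996998608112335 [ 0.1 -0.6 -1.4]
cab rep x,y,z -302.7 -224.3 148.1 head -0.7 tilt 70.0 roll -0.0
now [ 519.8 -141.5  148.1]
[475.  20. 170.] rows/call 3
   ([-0.612, -0.473, -0.34], [0.06, -0.0, -0.164])
   ([-0.42, -0.682, -0.27], [0.06, -0.0, -0.164])
[473.  107.9 180. ] rows/call 6
   ([0.016, -0.879, -0.101], [0.116, -0.0, -0.318])
[473.  107.9 139. ] rows/call 1
   ([-0.14, 0.0, 0.385], [0.0, 0.0, 0.0])
```

Call:
send_rows(
  jaw=[-1,-1,-1,-1,-1,-1],
  xyz=[
    [-0.15,-0.12,-0.08],
    [-0.3,-0.24,-0.17],
    [-0.45,-0.36,-0.25],
    [-0.61,-0.47,-0.34],
    [-0.61,-0.47,-0.34],
    [-0.61,-0.47,-0.34],
  ],
  rotation=[
    [0.015,0,-0.04],
    [0.03,0,-0.08],
    [0.045,0,-0.12],
    [0.06,0,-0.164],
    [0.06,0,-0.164],
    [0.06,0,-0.164],
  ],
)

```text
clock: 30.92
position: [497.8, -61.9, 160.0]
ee_rot: [[0.881, -0.345, 0.323], [-0.324, -0.939, -0.118], [0.344, -0.0, -0.939]]
force: [0.1, 0.5, -2.2]
opening: 9.8
finger_force: 30.0
```

Call:
send_rows(
  jaw=[-1,-1,-1,-1,-1,-1],
  xyz=[
    [-0.1,-0.17,-0.07],
    [-0.21,-0.34,-0.13],
    [-0.31,-0.51,-0.2],
    [-0.42,-0.68,-0.27],
    [-0.42,-0.68,-0.27],
    [-0.42,-0.68,-0.27],
  ],
  rotation=[
    [0.015,0,-0.04],
    [0.03,0,-0.08],
    [0.045,0,-0.12],
    [0.06,0,-0.164],
    [0.06,0,-0.164],
    [0.06,0,-0.164],
  ],
)

```text
clock: 31.42
position: [475.5, 18.6, 171.0]
ee_rot: [[0.939, -0.003, 0.344], [-0.003, -1.0, -0.001], [0.344, -0.0, -0.939]]
force: [-0.5, -0.6, -1.2]
opening: 9.6
finger_force: 30.0
```

Call:
send_rows(
  jaw=[-1,-1,-1,-1,-1,-1,-1,-1],
  xyz=[
    [0,-0.14,-0.02],
    [0,-0.29,-0.04],
    [0.01,-0.44,-0.05],
    [0.01,-0.59,-0.07],
    [0.01,-0.73,-0.08],
    [0.016,-0.88,-0.1],
    [0.016,-0.88,-0.1],
    [0.016,-0.88,-0.1],
  ],
  rotation=[
    [0.019,0,-0.053],
    [0.038,0,-0.106],
    [0.058,0,-0.159],
    [0.077,0,-0.212],
    [0.097,0,-0.265],
    [0.116,0,-0.318],
    [0.116,0,-0.318],
    [0.116,0,-0.318],
  ],
)

```text
clock: 32.08
position: [473.6, 106.3, 180.5]
ee_rot: [[0.735, 0.622, 0.268], [0.585, -0.783, 0.213], [0.343, 0.0, -0.939]]
force: [0.1, -0.0, -1.6]
opening: 9.7
finger_force: 30.0
```

```bash
python3 chk.py; python3 - <<'E'
from ins import *
plan([(cw(-184,0,139),tilt(.677,70)),(cw(-105,0,139),None)])
d=snapshot('wrist');cv2.imwrite('pics/w10.png',d['image'][:,:,::-1])
s=bot.sense();p=np.array(s['position']);R=np.array(s['ee_rot']);hh=np.arctan2(R[0,1],-R[1,1])+.003
H=np.array([np.cos(hh),np.sin(hh),0]);Y=np.array([-H[1],H[0],0]);O=p+46.6*H+[0,0,16.6]
P=lambda x,y,z:O+x*H+y*Y+[0,0,z]
print(proj(d,[P(-75,50,4),P(-75,-50,4),P(75,42,4),P(75,-42,4),P(-75,0,48),P(-47,0,48),cw(0,63,0),cw(0,-63,0)]).round().tolist())
E
```

```text
32.0833 9.683298699745881 29.996758103370667 [ 0.1 -0.  -1.6]
cab rep x,y,z -184.5 -1.6 180.5 head 0.672 tilt 70.0 roll 0.0
now [473.6 106.3 180.5]
[473.  107.9 139. ] rows/call 2
   ([-0.137, -0.016, 0.392], [0.001, -0.0, -0.002])
[534.8 157.1 139. ] rows/call 2
   ([0.742, 0.004, 0.27], [0.0, 0.0, 0.0])
[[222.0, 339.0], [421.0, 339.0], [241.0, 50.0], [401.0, 49.0], [322.0, 357.0], [322.0, 287.0], [258.0, 94.0], [382.0, 94.0]]
```

View pics/w10.png

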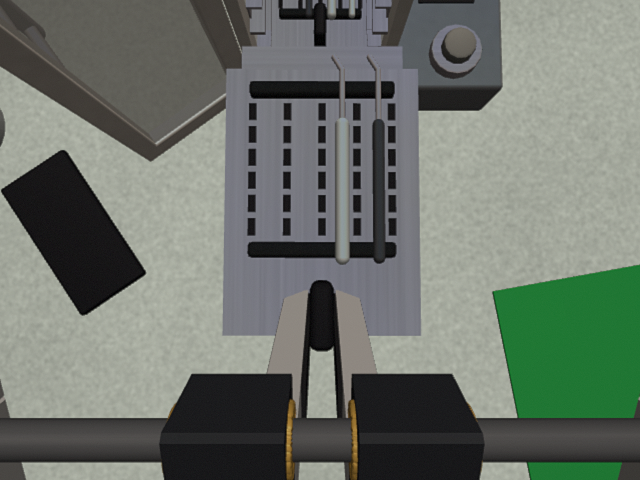

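Wrist view: tray 2 is held level, with end corners at (242,46) and (403,46). Tray 1 is seen home inside, with its grip at (320,25). Descend to level 2 and slide in.

Call:
send_rows(
  jaw=[-1,-1,-1,-1,-1,-1],
  xyz=[
    [-0.03,0,0.1],
    [-0.07,-0.01,0.2],
    [-0.1,-0.016,0.3],
    [-0.137,-0.016,0.39],
    [-0.137,-0.016,0.39],
    [-0.137,-0.016,0.39],
  ],
  rotation=[
    [0,0,0],
    [0,0,-0.002],
    [0,0,-0.002],
    [0,0,-0.002],
    [0,0,-0.002],
    [0,0,-0.002],
  ],
)

```text
clock: 32.63
position: [471.5, 109.4, 138.3]
ee_rot: [[0.73, 0.629, 0.266], [0.591, -0.777, 0.216], [0.343, -0.0, -0.939]]
force: [-0.3, 0.6, -2.2]
opening: 10.1
finger_force: 30.0
```

Call:
send_rows(
  jaw=[-1,-1,-1,-1,-1,-1,-1,-1],
  xyz=[
    [0.1,0,0.04],
    [0.25,0,0.09],
    [0.4,0,0.145],
    [0.55,0,0.2],
    [0.65,0,0.24],
    [0.74,0,0.27],
    [0.74,0,0.27],
    [0.74,0,0.27],
  ],
  rotation=[
    [0,0,0],
    [0,0,0],
    [0,0,0],
    [0,0,0],
    [0,0,0],
    [0,0,0],
    [0,0,0],
    [0,0,0],
  ],
)

```text
clock: 33.3
position: [533.6, 159.0, 139.9]
ee_rot: [[0.729, 0.63, 0.268], [0.592, -0.777, 0.215], [0.344, 0.002, -0.939]]
force: [0.0, -0.6, -1.4]
opening: 9.8
finger_force: 30.0
```

```bash
python3 chk.py; python3 - <<'E'
from ins import *
plan([(cw(-26,0,139.5),tilt(.675,70))])
E
```

```text
33.3 9.789286225927103 29.997213184833527 [ 0.  -0.6 -1.4]
cab rep x,y,z -104.8 2.2 139.9 head 0.681 tilt 69.9 roll 0.002
now [533.6 159.  139.9]
[596.7 206.3 139.5] rows/call 2
   ([0.738, 0.029, 0.275], [-0.0, -0.001, 0.003])
```

Call:
send_rows(
  jaw=[-1,-1,-1,-1,-1,-1,-1,-1,-1],
  xyz=[
    [0.08,0.02,0.03],
    [0.18,0.028,0.067],
    [0.28,0.028,0.1],
    [0.38,0.028,0.14],
    [0.48,0.028,0.18],
    [0.58,0.028,0.22],
    [0.66,0.028,0.25],
    [0.735,0.028,0.274],
    [0.735,0.028,0.274],
  ],
  rotation=[
    [0,0,0.003],
    [0,0,0.003],
    [0,0,0.003],
    [0,0,0.003],
    [0,0,0.003],
    [0,0,0.003],
    [0,0,0.003],
    [0,0,0.003],
    [0,0,0.003],
  ],
)

```text
clock: 34.05
position: [597.2, 206.9, 139.4]
ee_rot: [[0.733, 0.625, 0.268], [0.587, -0.78, 0.216], [0.344, -0.001, -0.939]]
force: [0.3, -0.2, -2.4]
opening: 9.8
finger_force: 30.0
```

```bash
python3 chk.py
```

```text
34.05 9.786343285257065 29.997013807296753 [ 0.3 -0.2 -2.4]
cab rep x,y,z -25.2 0.1 139.4 head 0.676 tilt 69.9 roll -0.001
```

Call:
send_rows(
  jaw=[-1,-1,-0.5,-0.5,-0.5,-0.5,-0.5],
  xyz=[
    [-0.01,0,0.028],
    [-0.01,0,0.028],
    [-0.01,0,0.028],
    [-0.01,0,0.028],
    [-0.01,0,0.028],
    [-0.01,0,0.028],
    [-0.01,0,0.028],
  ],
  rotation=[
    [0,0,0],
    [0,0,0],
    [0,0,0],
    [0,0,0],
    [0,0,0],
    [0,0,0],
    [0,0,0],
  ],
)

```text
clock: 34.63
position: [596.3, 206.0, 136.4]
ee_rot: [[0.733, 0.625, 0.269], [0.586, -0.781, 0.215], [0.344, -0.0, -0.939]]
force: [-0.1, 0.7, -0.6]
opening: 23.4
finger_force: 0.0
```

Call:
send_rows(
  jaw=[-0.5,-0.5,-0.5,-0.5,-0.5],
  xyz=[
    [-0.15,0,-0.05],
    [-0.35,0,-0.13],
    [-0.55,0,-0.2],
    [-0.75,0,-0.27],
    [-0.75,0,-0.27],
  ],
  rotation=[
    [0,0,0],
    [0,0,0],
    [0,0,0],
    [0,0,0],
    [0,0,0],
  ],
)

```text
clock: 35.05
position: [532.0, 155.1, 135.2]
ee_rot: [[0.734, 0.624, 0.267], [0.586, -0.782, 0.215], [0.343, -0.001, -0.939]]
force: [-0.5, -0.2, 0.1]
opening: 23.6
finger_force: 0.0
```

Call:
send_rows(
  jaw=[-1,-1,-1,-1,-1,-1],
  xyz=[
    [0.1,0,-0.1],
    [0.25,0,-0.2],
    [0.4,0,-0.245],
    [0.58,0.005,-0.245],
    [0.58,0.005,-0.245],
    [0.58,0.005,-0.245],
  ],
  rotation=[
    [0,0.05,0],
    [0,0.11,0],
    [0,0.16,0],
    [0,0.219,0],
    [0,0.219,0],
    [0,0.219,0],
  ],
)

```text
clock: 35.55
position: [569.6, 184.3, 177.6]
ee_rot: [[0.553, 0.624, 0.551], [0.441, -0.781, 0.443], [0.707, -0.002, -0.707]]
force: [0.9, -0.5, 0.8]
opening: 0.6
finger_force: 0.0
```

```bash
python3 chk.py; python3 - <<'E'
from ins import *
plan([(cw(-60,0,149),tilt(.672,45)),(cw(20,0,149),None)])
E
```

```text
35.55 0.5971223189648523 0.0 [ 0.9 -0.5  0.8]
cab rep x,y,z -60.9 -0.4 177.6 head 0.674 tilt 45.0 roll -0.002
now [569.6 184.3 177.6]
[570.  185.1 149. ] rows/call 1
   ([-0.196, -0.004, 0.209], [-0.002, 0.0, 0.0])
[632.6 235.  149. ] rows/call 2
   ([0.566, -0.0, 0.566], [0.0, 0.0, 0.0])
```

Call:
send_rows(
  jaw=[-1,-1,-1],
  xyz=[
    [-0.1,0,0.1],
    [-0.2,0,0.2],
    [-0.2,0,0.2],
  ],
  rotation=[
    [0,0,0],
    [0,0,0],
    [0,0,0],
  ],
)

```text
clock: 35.8
position: [569.2, 185.1, 148.1]
ee_rot: [[0.554, 0.626, 0.549], [0.441, -0.78, 0.444], [0.706, -0.003, -0.708]]
force: [0.8, 0.5, -1.2]
opening: 0.6
finger_force: 0.0
```

Call:
send_rows(
  jaw=[-1,-1,-1,-1,-1,-1,-1,-1],
  xyz=[
    [0.07,0,0.07],
    [0.15,0,0.15],
    [0.24,0,0.24],
    [0.33,0,0.33],
    [0.41,0.005,0.41],
    [0.49,0.008,0.49],
    [0.565,0.008,0.562],
    [0.565,0.008,0.562],
  ],
  rotation=[
    [0,0,0],
    [0,0,0],
    [0,0,0],
    [0,0,0],
    [0,0,0],
    [0,0,0],
    [0,0,0],
    [0,0,0],
  ],
)

```text
clock: 36.47
position: [634.6, 235.0, 152.4]
ee_rot: [[0.549, 0.626, 0.554], [0.441, -0.78, 0.444], [0.71, 0.0, -0.704]]
force: [-0.3, 0.5, 0.3]
opening: 0.3
finger_force: 0.0
```

Call:
send_rows(
  jaw=[-1,-1,-1,-1,-1],
  xyz=[
    [0.015,0,0.015],
    [0.03,0,0.03],
    [0.04,0,0.04],
    [0.04,0,0.04],
    [0.04,0,0.04],
  ],
  rotation=[
    [0,0,0],
    [0,0,0],
    [0,0,0],
    [0,0,0],
    [0,0,0],
  ],
)

```text
clock: 36.88
position: [637.4, 237.2, 151.1]
ee_rot: [[0.55, 0.625, 0.554], [0.44, -0.781, 0.444], [0.71, -0.001, -0.704]]
force: [-0.6, 0.1, 0.8]
opening: 0.5
finger_force: 0.2
```

```bash
python3 chk.py
```

```text
36.8833 0.4894847472951862 0.22584164019008313 [-0.6  0.1  0.8]
cab rep x,y,z 25.2 -1.2 151.1 head 0.675 tilt 44.8 roll -0.001
```

Call:
send_rows(
  jaw=[-1,-1,-1,-1,-1],
  xyz=[
    [0.01,0,0.01],
    [0.02,0,0.02],
    [0.025,0,0.025],
    [0.025,0,0.025],
    [0.025,0,0.025],
  ],
  rotation=[
    [0,0,0],
    [0,0,0],
    [0,0,0],
    [0,0,0],
    [0,0,0],
  ],
)

```text
clock: 37.3
position: [639.7, 238.6, 150.9]
ee_rot: [[0.55, 0.625, 0.553], [0.441, -0.78, 0.443], [0.709, 0.0, -0.706]]
force: [-14.9, -11.1, 8.8]
opening: 1.1
finger_force: 9.2
```

```bash
python3 chk.py
```

```text
37.3 1.075957913107413 9.159800810739398 [-14.9 -11.1   8.8]
cab rep x,y,z 27.8 -1.6 150.9 head 0.675 tilt 44.9 roll 0.0
```

Call:
send_rows(
  jaw=[-1,-1,-1,-1,-0.3],
  xyz=[
    [-0.2,0,-0.2],
    [-0.45,0,-0.45],
    [-0.7,0,-0.7],
    [-0.9,0,-0.9],
    [-0.9,0,-0.9],
  ],
  rotation=[
    [0,0,0],
    [0,0,0],
    [0,0,0],
    [0,0,0],
    [0,0,0],
  ],
)

```text
clock: 37.72
position: [538.6, 158.3, 149.4]
ee_rot: [[0.552, 0.623, 0.555], [0.438, -0.783, 0.442], [0.709, -0.001, -0.705]]
force: [0.9, 0.1, 0.5]
opening: 4.2
finger_force: 0.0
```

```bash
python3 chk.py; python3 - <<'E'
from ins import *
plan([((470,140,360),tilt(.5,70)),((450,290,400),tilt(0,90))])
E
```

```text
37.7167 4.2205160838394455 0.0 [0.9 0.1 0.5]
cab rep x,y,z -101.4 -1.4 149.4 head 0.672 tilt 44.8 roll -0.001
now [538.6 158.3 149.4]
[470. 140. 360.] rows/call 2
   ([0.345, -0.095, -0.649], [-0.016, -0.073, 0.024])
   ([0.242, -0.088, -0.694], [-0.016, -0.073, 0.024])
   ([0.134, -0.075, -0.724], [-0.016, -0.073, 0.024])
[450. 290. 400.] rows/call 3
   ([0.324, -0.706, -0.095], [-0.022, -0.085, 0.124])
   ([0.119, -0.756, -0.165], [-0.022, -0.085, 0.124])
```

Call:
send_rows(
  jaw=[-0.3,-0.3,-0.3,-0.3],
  xyz=[
    [0.17,-0.04,-0.3],
    [0.34,-0.09,-0.65],
    [0.34,-0.09,-0.65],
    [0.34,-0.09,-0.65],
  ],
  rotation=[
    [-0.016,-0.073,0.024],
    [-0.016,-0.073,0.024],
    [-0.016,-0.073,0.024],
    [-0.016,-0.073,0.024],
  ],
)

```text
clock: 38.05
position: [521.2, 153.4, 228.3]
ee_rot: [[0.648, 0.58, 0.494], [0.461, -0.815, 0.351], [0.606, 0.0, -0.795]]
force: [0.3, 0.1, 0.1]
opening: 30.3
finger_force: 0.0
```

Call:
send_rows(
  jaw=[-0.3,-0.3,-0.3,-0.3],
  xyz=[
    [0.12,-0.04,-0.34],
    [0.24,-0.09,-0.69],
    [0.24,-0.09,-0.69],
    [0.24,-0.09,-0.69],
  ],
  rotation=[
    [-0.016,-0.073,0.024],
    [-0.016,-0.073,0.024],
    [-0.016,-0.073,0.024],
    [-0.016,-0.073,0.024],
  ],
)

```text
clock: 38.38
position: [496.6, 147.9, 293.3]
ee_rot: [[0.743, 0.533, 0.405], [0.466, -0.846, 0.259], [0.481, -0.004, -0.877]]
force: [0.0, 0.0, -0.2]
opening: 33.3
finger_force: 0.0
```

Call:
send_rows(
  jaw=[-0.3,-0.3,-0.3,-0.3],
  xyz=[
    [0.07,-0.04,-0.36],
    [0.13,-0.08,-0.72],
    [0.13,-0.08,-0.72],
    [0.13,-0.08,-0.72],
  ],
  rotation=[
    [-0.016,-0.073,0.024],
    [-0.016,-0.073,0.024],
    [-0.016,-0.073,0.024],
    [-0.016,-0.073,0.024],
  ],
)

```text
clock: 38.72
position: [472.5, 142.0, 360.2]
ee_rot: [[0.821, 0.484, 0.303], [0.455, -0.875, 0.165], [0.345, 0.003, -0.939]]
force: [0.7, 0.5, -0.2]
opening: 32.8
finger_force: 0.0
```

Call:
send_rows(
  jaw=[-0.3,-0.3,-0.3,-0.3],
  xyz=[
    [0.16,-0.35,-0.05],
    [0.32,-0.7,-0.1],
    [0.32,-0.7,-0.1],
    [0.32,-0.7,-0.1],
  ],
  rotation=[
    [-0.01,-0.04,0.06],
    [-0.02,-0.085,0.124],
    [-0.02,-0.085,0.124],
    [-0.02,-0.085,0.124],
  ],
)

```text
clock: 39.05
position: [461.5, 218.6, 377.7]
ee_rot: [[0.954, 0.253, 0.159], [0.245, -0.967, 0.067], [0.171, -0.025, -0.985]]
force: [0.2, -0.2, -0.3]
opening: 32.6
finger_force: 0.0
```

Call:
send_rows(
  jaw=[-0.3,-0.3,-0.3,-0.3],
  xyz=[
    [0.06,-0.38,-0.08],
    [0.12,-0.76,-0.16],
    [0.12,-0.76,-0.16],
    [0.12,-0.76,-0.16],
  ],
  rotation=[
    [-0.01,-0.04,0.06],
    [-0.02,-0.085,0.124],
    [-0.02,-0.085,0.124],
    [-0.02,-0.085,0.124],
  ],
)

```text
clock: 39.38
position: [451.3, 292.1, 396.0]
ee_rot: [[1.0, 0.007, -0.003], [0.007, -1.0, 0.005], [-0.003, -0.005, -1.0]]
force: [0.5, -0.1, -0.3]
opening: 33.5
finger_force: 0.0
```

```bash
python3 - <<'E'
from ins import *
import pickle
s=bot.sense();print(s['position'],np.array(s['ee_rot']).round(2).tolist(),s['opening'])
d=snapshot('wrist');pickle.dump(d,open('w11.pkl','wb'));cv2.imwrite('pics/w11.png',d['image'][:,:,::-1])
h=np.array([578.3,273.2]);
for phi in(2.3,2.47,2.6):
    a=.672-phi;c,s_=np.cos(a),np.sin(a);f=lambda x,y,z:(*(h+[c*x-s_*y,s_*x+c*y]),z)
    print(phi,proj(d,[f(-52,-112,255),f(-17,-126,271),f(-1,-126,271),f(-17,0,271)]).round().tolist())
E
```

```text
[451.33448941 292.07674647 396.02527496] [[1.0, 0.01, -0.0], [0.01, -1.0, 0.0], [-0.0, -0.0, -1.0]] 33.51056764510952
2.3 [[278.0, 200.0], [317.0, 223.0], [336.0, 224.0], [327.0, 61.0]]
2.47 [[257.0, 187.0], [292.0, 216.0], [310.0, 220.0], [327.0, 56.0]]
2.6 [[242.0, 174.0], [274.0, 208.0], [292.0, 214.0], [328.0, 53.0]]
```

View pics/w11.png

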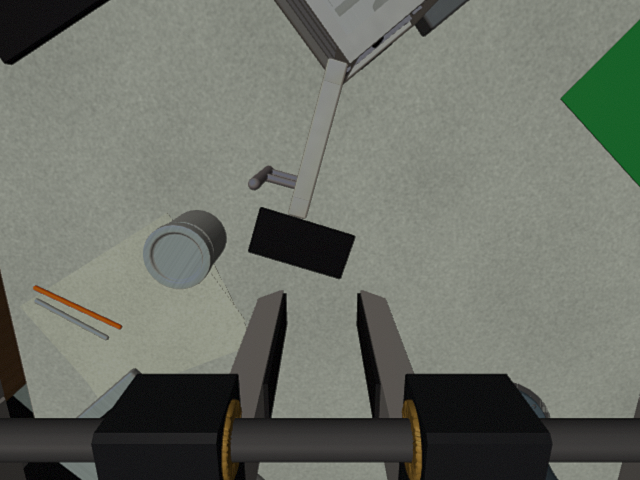

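Wrist view: handle top at (255,183), door free end at (300,215), so the door is still at about 2.48 rad. Tin and phone are undisturbed.

```bash
python3 - <<'E'
from ins import *
import pickle
d=pickle.load(open('w11.pkl','rb'));H=onz(d,(255,183),255);print(H)
T=tilt(-.05,90)
plan([((H[0],H[1],300),T),((H[0],H[1],185),None)])
E
```

```text
[484.1671384  350.63033856 255.        ]
now [451.2 291.  396.4]
[484.2 350.6 300. ] rows/call 3
   ([0.335, -0.59, 0.967], [-0.002, 0.001, 0.028])
[484.2 350.6 185. ] rows/call 2
   ([-0.0, 0.0, 0.575], [0.0, 0.0, 0.0])
   ([-0.0, 0.0, 0.575], [0.0, 0.0, 0.0])
```

Call:
send_rows(
  jaw=[-0.3,-0.3,-0.3,-0.3,-0.3],
  xyz=[
    [0.1,-0.2,0.3],
    [0.2,-0.4,0.6],
    [0.31,-0.59,0.96],
    [0.31,-0.59,0.96],
    [0.31,-0.59,0.96],
  ],
  rotation=[
    [0,0,0.028],
    [0,0,0.028],
    [0,0,0.028],
    [0,0,0.028],
    [0,0,0.028],
  ],
)

```text
clock: 39.85
position: [480.7, 348.8, 300.4]
ee_rot: [[0.999, -0.052, -0.004], [-0.052, -0.999, 0.003], [-0.004, -0.003, -1.0]]
force: [0.0, 0.7, 1.1]
opening: 32.9
finger_force: 0.0
```

Call:
send_rows(
  jaw=[-0.3,-0.3,-0.3,-0.3],
  xyz=[
    [0,0,0.2],
    [0,0,0.4],
    [0,0,0.58],
    [0,0,0.58],
  ],
  rotation=[
    [0,0,0],
    [0,0,0],
    [0,0,0],
    [0,0,0],
  ],
)

```text
clock: 40.18
position: [481.0, 349.0, 244.5]
ee_rot: [[0.999, -0.053, -0.0], [-0.053, -0.999, 0.005], [-0.001, -0.005, -1.0]]
force: [-0.3, 0.0, -0.6]
opening: 32.8
finger_force: 0.0
```

Call:
send_rows(
  jaw=[-0.3,-0.3,-0.3,-0.3],
  xyz=[
    [0,0,0.2],
    [0,0,0.4],
    [0,0,0.57],
    [0,0,0.57],
  ],
  rotation=[
    [0,0,0],
    [0,0,0],
    [0,0,0],
    [0,0,0],
  ],
)

```text
clock: 40.52
position: [481.4, 349.9, 188.1]
ee_rot: [[0.999, -0.053, -0.0], [-0.053, -0.999, 0.005], [-0.0, -0.005, -1.0]]
force: [-0.5, 0.1, 0.7]
opening: 32.8
finger_force: 0.0
```

Call:
send_rows(
  jaw=[-1,-1,-1,-1,-1,-1,-1,-1],
  xyz=[
    [0,0,0],
    [0,0,0],
    [0,0,0],
    [0,0,0],
    [0,0,0],
    [0,0,0],
    [0,0,0],
    [0,0,0],
  ],
  rotation=[
    [0,0,0],
    [0,0,0],
    [0,0,0],
    [0,0,0],
    [0,0,0],
    [0,0,0],
    [0,0,0],
    [0,0,0],
  ],
)

```text
clock: 41.18
position: [483.2, 351.8, 191.2]
ee_rot: [[0.999, -0.052, 0.005], [-0.052, -0.999, 0.007], [0.005, -0.007, -1.0]]
force: [-1.0, -0.9, 6.2]
opening: 10.2
finger_force: 30.0
```

```bash
sed -i 's/578.3,273.2/578.5,273/' arc.py; python3 arc.py -.8 .3 8; python3 -c "
from h import *;print(bot.sense()['finger_force'],bot.sense()['position'])"
```

```text
[483.2 351.8] r 123.7 [-1.  -0.9  6.2] 10.178093106954666
[-0.069, 0.103, -0.001] [0.0, -0.0, -0.015]
[-0.127, 0.212, -0.002] [0.0, -0.0, -0.03]
[-0.174, 0.326, -0.003] [0.0, -0.0, -0.045]
[-0.209, 0.445, -0.004] [0.0, -0.0, -0.06]
[-0.232, 0.566, -0.005] [0.0, -0.001, -0.075]
[-0.243, 0.689, -0.006] [0.0, -0.001, -0.09]
[-0.241, 0.813, -0.007] [0.0, -0.001, -0.105]
[-0.228, 0.936, -0.008] [0.001, -0.001, -0.12]
30.00891923904419 [483.19500849 351.81263702 191.23050008]
```

Call:
send_rows(
  jaw=[-1,-1,-1,-1,-1,-1,-1,-1],
  xyz=[
    [-0.069,0.103,0],
    [-0.127,0.212,0],
    [-0.174,0.326,0],
    [-0.209,0.445,0],
    [-0.232,0.566,0],
    [-0.243,0.689,0],
    [-0.241,0.813,0],
    [-0.228,0.936,0],
  ],
  rotation=[
    [0,0,-0.015],
    [0,0,-0.03],
    [0,0,-0.045],
    [0,0,-0.06],
    [0,0,-0.075],
    [0,0,-0.09],
    [0,0,-0.105],
    [0,0,-0.12],
  ],
)

```text
clock: 41.85
position: [452.8, 260.4, 191.1]
ee_rot: [[0.982, 0.19, -0.0], [0.19, -0.982, 0.009], [0.001, -0.009, -1.0]]
force: [-9.6, 2.3, 13.0]
opening: 10.1
finger_force: 30.0
```

```bash
python3 arc.py -.8 .3 8
```

```text
[452.8 260.4] r 126.3 [-9.6  2.3 13. ] 10.136272148495145
[-0.005, 0.126, -0.001] [0.0, -0.0, -0.015]
[0.002, 0.252, -0.002] [0.0, -0.0, -0.03]
[0.022, 0.377, -0.003] [0.0, -0.0, -0.045]
[0.054, 0.499, -0.004] [0.0, -0.001, -0.06]
[0.099, 0.617, -0.005] [0.0, -0.001, -0.075]
[0.155, 0.73, -0.006] [0.0, -0.001, -0.09]
[0.222, 0.837, -0.007] [0.0, -0.001, -0.105]
[0.299, 0.937, -0.008] [0.0, -0.001, -0.12]
```

Call:
send_rows(
  jaw=[-1,-1,-1,-1,-1,-1,-1,-1],
  xyz=[
    [-0.025,0.126,-0.02],
    [-0.018,0.252,-0.03],
    [0.002,0.377,-0.03],
    [0.034,0.499,-0.03],
    [0.08,0.617,-0.03],
    [0.135,0.73,-0.03],
    [0.205,0.837,-0.03],
    [0.285,0.937,-0.03],
  ],
  rotation=[
    [0,0,-0.015],
    [0,0,-0.03],
    [0,0,-0.045],
    [0,0,-0.06],
    [0,0,-0.075],
    [0,0,-0.09],
    [0,0,-0.105],
    [0,0,-0.12],
  ],
)

```text
clock: 42.52
position: [498.8, 171.6, 191.2]
ee_rot: [[0.909, 0.417, -0.001], [0.417, -0.909, 0.005], [0.001, -0.005, -1.0]]
force: [-4.5, -1.1, 3.6]
opening: 10.3
finger_force: 30.0
```

```bash
python3 arc.py -.5 .3 8; python3 chk.py
```

```text
[498.8 171.6] r 129.0 [-4.5 -1.1  3.6] 10.254980421515313
[0.039, 0.071, -0.0] [0.0, -0.0, -0.009]
[0.083, 0.138, -0.001] [0.0, -0.0, -0.019]
[0.13, 0.204, -0.001] [0.0, -0.0, -0.028]
[0.182, 0.265, -0.001] [0.0, -0.0, -0.037]
[0.237, 0.324, -0.001] [0.0, -0.0, -0.047]
[0.296, 0.379, -0.002] [0.0, -0.0, -0.056]
[0.358, 0.43, -0.002] [0.0, -0.0, -0.066]
[0.423, 0.478, -0.002] [0.0, -0.0, -0.075]
42.5167 10.254980421515313 30.00275284051895 [-4.5 -1.1  3.6]
cab rep x,y,z -124.2 33.7 191.2 head 0.43 tilt 89.7 roll -0.005
```

Call:
send_rows(
  jaw=[-1,-1,-1,-1,-1,-1,-1,-1],
  xyz=[
    [0.039,0.068,0],
    [0.083,0.134,0],
    [0.13,0.198,0],
    [0.182,0.258,0],
    [0.237,0.315,0],
    [0.296,0.37,0],
    [0.358,0.42,0],
    [0.423,0.465,0],
  ],
  rotation=[
    [0,0,-0.009],
    [0,0,-0.019],
    [0,0,-0.028],
    [0,0,-0.037],
    [0,0,-0.047],
    [0,0,-0.056],
    [0,0,-0.066],
    [0,0,-0.075],
  ],
)

```text
clock: 43.18
position: [557.2, 145.9, 191.2]
ee_rot: [[0.837, 0.547, -0.0], [0.547, -0.837, 0.002], [0.001, -0.002, -1.0]]
force: [-3.0, -5.1, 3.9]
opening: 10.3
finger_force: 30.0
```

```bash
python3 arc.py -.35 .3 6; python3 chk.py;python3 - <<'E'
from ins import *
plan([((604,150.5,191),tilt(.65,90))])
E
```

```text
[557.2 145.9] r 128.8 [-3.  -5.1  3.9] 10.284972890788143
[0.057, 0.049, -0.0] [0.0, -0.0, -0.009]
[0.116, 0.095, -0.0] [0.0, -0.0, -0.017]
[0.178, 0.138, -0.0] [0.0, -0.0, -0.026]
[0.243, 0.176, -0.0] [0.0, -0.0, -0.035]
[0.309, 0.211, -0.0] [0.0, -0.0, -0.044]
[0.378, 0.242, -0.0] [0.0, -0.0, -0.052]
43.1833 10.284972890788143 29.991872012615204 [-3.  -5.1  3.9]
cab rep x,y,z -94.4 -22.7 191.2 head 0.579 tilt 89.9 roll -0.002
now [557.2 145.9 191.2]
[604.  150.5 191. ] rows/call 2
   ([0.416, 0.218, 0.002], [-0.001, -0.001, -0.036])
```

Call:
send_rows(
  jaw=[-1,-1,-1,-1,-1,-1,-1,-1],
  xyz=[
    [0.057,0.045,0],
    [0.116,0.088,0],
    [0.178,0.127,0],
    [0.243,0.163,0],
    [0.309,0.195,0],
    [0.378,0.22,0],
    [0.41,0.225,0],
    [0.41,0.225,0],
  ],
  rotation=[
    [0,0,-0.006],
    [0,0,-0.012],
    [0,0,-0.018],
    [0,0,-0.024],
    [0,0,-0.03],
    [0,0,-0.036],
    [0,0,-0.036],
    [0,0,-0.036],
  ],
)

```text
clock: 43.85
position: [599.3, 147.0, 191.3]
ee_rot: [[0.796, 0.605, -0.013], [0.605, -0.796, -0.004], [-0.013, -0.005, -1.0]]
force: [-20.3, -13.9, 11.4]
opening: 9.3
finger_force: 31.6
```

```bash
cat > door.py <<'E'
from ins import *
d=snapshot('wrist');im=cv2.cvtColor(d['image'],cv2.COLOR_RGB2GRAY)
# door angle hypotheses: sample predicted top edges
h=np.array([578.3,272.5])
for phi in(0,.03,.07):
    a=.672-phi;c,s_=np.cos(a),np.sin(a);f=lambda x,y,z:(*(h+[c*x-s_*y,s_*x+c*y]),z)
    print(phi,proj(d,[f(-17,0,271),f(-17,-126,271),f(-1,-126,271),f(-52,-112,255)]).round().tolist())
print('cab',proj(d,[cw(0,63,275),cw(0,-63,275)]).round().tolist())
for col in (80,150,220,290):
    g=im[150:300,col].astype(int);e=[(int(150+i),int(g[i+2]-g[i])) for i in range(148) if abs(g[i+2]-g[i])>18];print(col,e[:14])
E
python3 chk.py;python3 door.py
```

```text
43.85 9.312500242303702 31.60344421863556 [-20.3 -13.9  11.4]
cab rep x,y,z -60.9 -48.0 191.3 head 0.65 tilt 89.2 roll -0.005
0 [[-4.0, 254.0], [361.0, 247.0], [362.0, 201.0], [323.0, 318.0]]
0.03 [[-5.0, 254.0], [360.0, 258.0], [361.0, 212.0], [319.0, 326.0]]
0.07 [[-7.0, 254.0], [357.0, 271.0], [360.0, 227.0], [313.0, 336.0]]
cab [[-25.0, 211.0], [363.0, 203.0]]
80 [(247, -22), (248, -42), (249, -29), (250, 24), (251, 60), (252, 26), (274, -68), (275, -114), (276, -74)]
150 [(246, -37), (247, -40), (249, 64), (250, 48)]
220 [(244, -29), (245, -45), (246, -23), (247, 53), (248, 55)]
290 [(242, -20), (243, -39), (244, -38), (246, 56), (247, 34), (294, -38), (295, -44)]
```

Door edge rows (251 at col 80 to 246 at col 290) match the 0 rad prediction, and a 25 N reaction confirms it is shut. Release, rise, and move to the button.

Call:
send_rows(
  jaw=[-0.6,-0.6,-0.6,-0.6,-0.6],
  xyz=[
    [0,0,0],
    [0,0,0],
    [0,0,0],
    [0,0,0],
    [0,0,0],
  ],
  rotation=[
    [0,0,0],
    [0,0,0],
    [0,0,0],
    [0,0,0],
    [0,0,0],
  ],
)

```text
clock: 44.32
position: [604.5, 151.3, 191.0]
ee_rot: [[0.796, 0.605, 0.002], [0.605, -0.796, 0.006], [0.005, -0.003, -1.0]]
force: [-0.5, 0.6, 0.1]
opening: 18.6
finger_force: 0.0
```

Call:
send_rows(
  jaw=[-0.6,-0.6,-0.6,-0.6],
  xyz=[
    [0,0,-0.3],
    [0,0,-0.6],
    [0,0,-0.9],
    [0,0,-0.9],
  ],
  rotation=[
    [0,0,0],
    [0,0,0],
    [0,0,0],
    [0,0,0],
  ],
)

```text
clock: 44.65
position: [607.4, 151.1, 289.0]
ee_rot: [[0.796, 0.605, 0.014], [0.605, -0.796, 0.007], [0.015, 0.003, -1.0]]
force: [0.1, 0.2, 0.8]
opening: 19.0
finger_force: 0.0
```

```bash
python3 chk.py;python3 - <<'E'
from ins import *
d=snapshot('wrist');im=d['image'];g=cv2.cvtColor(im,cv2.COLOR_RGB2GRAY).astype(int)
print(proj(d,[cw(12,-118,77),cw(-17,63,271),cw(-17,-63,271)]).round().tolist())
for col in (120,200,250,280):
    c=g[100:290,col];print(col,[(int(100+i),int(c[i+2]-c[i])) for i in range(188) if abs(c[i+2]-c[i])>22][:16])
u,v=proj(d,[cw(12,-118,77)])[0].astype(int)
sub=cv2.cvtColor(im[max(v-45,0):v+45,u-50:u+50],cv2.COLOR_RGB2GRAY)
ci=cv2.HoughCircles(cv2.GaussianBlur(sub,(3,3),0),cv2.HOUGH_GRADIENT,1,20,param1=80,param2=15,minRadius=10,maxRadius=40)
if ci is not None:
    for q in ci[0][:4]:print('circ',q[0]+u-50,q[1]+max(v-45,0),q[2],onz(d,(q[0]+u-50,q[1]+max(v-45,0)),77).round(1))
plan([(cw(-20,-105,282),tilt(.65,90)),(cw(13,-120,200),None),(cw(13,-120,70),None)])
E
```

```text
44.65 18.980735179293728 0.0 [0.1 0.2 0.8]
cab rep x,y,z -52.0 -49.9 289.0 head 0.65 tilt 89.1 roll 0.003
[[388.0, 145.0], [125.0, 217.0], [343.0, 212.0]]
120 [(113, 24), (259, -56), (260, -95), (261, -79), (262, -44)]
200 [(210, -41), (211, -59), (213, 70), (214, 23)]
250 [(107, 29), (152, 30), (153, 23), (209, -49), (210, -49), (211, 47), (212, 55)]
280 [(107, 28), (208, -38), (209, -57), (211, 64), (212, 24)]
circ 384.5 144.5 20.4 [698.3 140.2  77. ]
now [606.3 151.  285.7]
[666.7 127.9 282. ] rows/call 2
   ([0.341, 0.549, 0.042], [0.001, -0.006, -0.0])
[701.9 136.7 200. ] rows/call 3
   ([0.333, 0.143, 0.82], [0.0, 0.0, 0.0])
[701.9 136.7  70. ] rows/call 2
   ([-0.0, 0.0, 0.65], [0.0, 0.0, 0.0])
   ([-0.0, 0.0, 0.65], [0.0, 0.0, 0.0])
```

```bash
python3 - <<'E'
from ins import *
B=(698.5,138.5);T=tilt(.672-np.pi/2,90)
print(ik6((*B,60),.672-np.pi/2,90))
plan([((*B,282),T),((*B,110),None),((*B,50),None)])
E
```

```text
[ 0.04  0.45  1.5  -0.    1.19  2.51]
now [606.3 151.  285.7]
[698.5 138.5 282. ] rows/call 7
   ([0.329, 0.329, 0.023], [-0.002, -0.003, 0.387])
   ([0.465, 0.005, 0.021], [-0.002, -0.003, 0.387])
[698.5 138.5 110. ] rows/call 3
   ([-0.0, 0.0, 0.86], [0.0, 0.0, 0.0])
   ([-0.0, 0.0, 0.86], [0.0, 0.0, 0.0])
[698.5 138.5  50. ] rows/call 2
   ([-0.0, 0.0, 0.6], [0.0, 0.0, 0.0])
```

Call:
send_rows(
  jaw=[-1,-1,-1,-1,-1,-1,-1,-1,-1],
  xyz=[
    [0.05,0.05,0],
    [0.1,0.1,0],
    [0.15,0.15,0.02],
    [0.2,0.2,0.02],
    [0.25,0.25,0.02],
    [0.33,0.33,0.02],
    [0.33,0.33,0.02],
    [0.33,0.33,0.02],
    [0.33,0.33,0.02],
  ],
  rotation=[
    [0,0,0.06],
    [0,0,0.12],
    [0,0,0.18],
    [0,0,0.24],
    [0,0,0.3],
    [0,0,0.36],
    [0,0,0.387],
    [0,0,0.387],
    [0,0,0.387],
  ],
)

```text
clock: 45.45
position: [649.9, 144.4, 277.7]
ee_rot: [[0.992, -0.122, -0.0], [-0.122, -0.992, 0.006], [-0.001, -0.006, -1.0]]
force: [-0.3, -0.5, -0.0]
opening: 0.4
finger_force: 0.0
```

Call:
send_rows(
  jaw=[-1,-1,-1,-1,-1,-1,-1,-1,-1],
  xyz=[
    [0.07,0,0],
    [0.14,0,0],
    [0.21,0,0.02],
    [0.28,0,0.02],
    [0.35,0,0.02],
    [0.42,0,0.02],
    [0.465,0,0.02],
    [0.465,0,0.02],
    [0.465,0,0.02],
  ],
  rotation=[
    [0,0,0.06],
    [0,0,0.12],
    [0,0,0.18],
    [0,0,0.24],
    [0,0,0.3],
    [0,0,0.36],
    [0,0,0.387],
    [0,0,0.387],
    [0,0,0.387],
  ],
)

```text
clock: 46.2
position: [696.2, 138.7, 276.6]
ee_rot: [[0.625, -0.781, 0.001], [-0.781, -0.625, 0.006], [-0.004, -0.005, -1.0]]
force: [0.1, 0.3, 0.4]
opening: 0.8
finger_force: 0.0
```

Call:
send_rows(
  jaw=[-1,-1,-1,-1,-1],
  xyz=[
    [0,0,0.3],
    [0,0,0.6],
    [0,0,0.86],
    [0,0,0.86],
    [0,0,0.86],
  ],
  rotation=[
    [0,0,0],
    [0,0,0],
    [0,0,0],
    [0,0,0],
    [0,0,0],
  ],
)

```text
clock: 46.62
position: [695.3, 139.1, 189.7]
ee_rot: [[0.624, -0.781, -0.002], [-0.781, -0.624, 0.006], [-0.005, -0.002, -1.0]]
force: [-0.2, -1.1, 0.8]
opening: 0.4
finger_force: 0.0
```

```bash
python3 chk.py; python3 - <<'E'
from ins import *
d=snapshot('wrist');im=d['image'];B=(698.5,138.5)
u,v=proj(d,[(*B,77)])[0].astype(int);print(u,v)
a,b=max(v-70,0),max(u-70,0)
sub=cv2.cvtColor(im[a:v+70,b:u+70],cv2.COLOR_RGB2GRAY)
ci=cv2.HoughCircles(cv2.GaussianBlur(sub,(3,3),0),cv2.HOUGH_GRADIENT,1,20,param1=80,param2=15,minRadius=14,maxRadius=50)
if ci is not None:
    for q in ci[0][:4]:print('circ',q[0]+b,q[1]+a,q[2],onz(d,(q[0]+b,q[1]+a),77).round(1))
plan([((*B,50),tilt(.672-np.pi/2,90))])
E
```

```text
46.6167 0.41456939848782576 0.0 [-0.2 -1.1  0.8]
cab rep x,y,z 9.4 -114.0 189.7 head -0.897 tilt 89.7 roll -0.002
319 224
circ 319.5 220.5 24.6 [701.1 135.9  77. ]
circ 310.5 239.5 44.9 [696.8 153.   77. ]
now [696.9 139.2 192.2]
[698.5 138.5  50. ] rows/call 2
   ([0.01, -0.0, 0.711], [-0.001, 0.001, 0.0])
   ([0.009, -0.002, 0.711], [-0.001, 0.001, 0.0])
```

Call:
send_rows(
  jaw=[-1,-1,-1,-1,-1],
  xyz=[
    [0.02,0,0.25],
    [0.03,0,0.5],
    [0.035,0,0.75],
    [0.035,0,0.9],
    [0.035,0,0.9],
  ],
  rotation=[
    [0,0,0],
    [0,0,0],
    [0,0,0],
    [0,0,0],
    [0,0,0],
  ],
)

```text
clock: 47.08
position: [697.7, 136.8, 99.1]
ee_rot: [[0.623, -0.782, -0.002], [-0.782, -0.623, 0.006], [-0.006, -0.002, -1.0]]
force: [-0.2, -0.0, -1.0]
opening: 0.3
finger_force: 0.0
```

Call:
send_rows(
  jaw=[-1,-1,-1,-1,-1],
  xyz=[
    [0,0,0.15],
    [0,0,0.3],
    [0,0,0.47],
    [0,0,0.47],
    [0,0,0.47],
  ],
  rotation=[
    [0,0,0],
    [0,0,0],
    [0,0,0],
    [0,0,0],
    [0,0,0],
  ],
)

```text
clock: 47.5
position: [698.7, 137.1, 53.4]
ee_rot: [[0.623, -0.782, 0.001], [-0.782, -0.623, 0.006], [-0.004, -0.004, -1.0]]
force: [1.1, 0.7, 0.8]
opening: 0.4
finger_force: 0.0
```

Call:
send_rows(
  jaw=[-1,-1,-1,-1,-1,-1],
  xyz=[
    [0,0,0.03],
    [0,0,0.06],
    [0,0,0.09],
    [0,0,0.12],
    [0,0,0.12],
    [0,0,0.12],
  ],
  rotation=[
    [0,0,0],
    [0,0,0],
    [0,0,0],
    [0,0,0],
    [0,0,0],
    [0,0,0],
  ],
)

```text
clock: 48.0
position: [699.1, 137.1, 42.0]
ee_rot: [[0.623, -0.782, 0.002], [-0.782, -0.623, 0.006], [-0.003, -0.005, -1.0]]
force: [0.4, 0.2, 0.2]
opening: 0.4
finger_force: 0.0
```

```bash
python3 chk.py
```

```text
48.0 0.361880295643583 0.0 [0.4 0.2 0.2]
cab rep x,y,z 11.1 -117.9 42.0 head -0.898 tilt 89.7 roll -0.005
```

No contact yet; continue in small steps.

Call:
send_rows(
  jaw=[-1,-1,-1,-1],
  xyz=[
    [0,0,0.03],
    [0,0,0.06],
    [0,0,0.06],
    [0,0,0.06],
  ],
  rotation=[
    [0,0,0],
    [0,0,0],
    [0,0,0],
    [0,0,0],
  ],
)

```text
clock: 48.33
position: [699.8, 137.2, 36.9]
ee_rot: [[0.623, -0.782, 0.003], [-0.782, -0.623, 0.006], [-0.003, -0.006, -1.0]]
force: [0.1, -0.5, 4.1]
opening: 0.5
finger_force: 1.6
```

Call:
send_rows(
  jaw=[-1,-1,-1,-1],
  xyz=[
    [0,0,0.02],
    [0,0,0.03],
    [0,0,0.03],
    [0,0,0.03],
  ],
  rotation=[
    [0,0,0],
    [0,0,0],
    [0,0,0],
    [0,0,0],
  ],
)

```text
clock: 48.67
position: [699.9, 137.2, 34.2]
ee_rot: [[0.623, -0.782, 0.003], [-0.782, -0.623, 0.006], [-0.002, -0.006, -1.0]]
force: [-0.6, -0.2, 4.9]
opening: 0.3
finger_force: 3.0
```

Call:
send_rows(
  jaw=[-1,-1,-1,-1,-1],
  xyz=[
    [0,0,0.015],
    [0,0,0.03],
    [0,0,0.035],
    [0,0,0.035],
    [0,0,0.035],
  ],
  rotation=[
    [0,0,0],
    [0,0,0],
    [0,0,0],
    [0,0,0],
    [0,0,0],
  ],
)

```text
clock: 49.08
position: [700.0, 137.2, 33.9]
ee_rot: [[0.623, -0.782, 0.003], [-0.782, -0.623, 0.005], [-0.002, -0.006, -1.0]]
force: [-7.5, -1.6, 19.6]
opening: 0.3
finger_force: 9.7
```

```bash
python3 chk.py
```

```text
49.0833 0.26067391870209855 9.688826899509877 [-7.5 -1.6 19.6]
cab rep x,y,z 11.9 -118.5 33.9 head -0.898 tilt 89.7 roll -0.006
```

Bottomed out at 20 N, so the button is fully pressed. Rise, check the door and trays, then hand in.

Call:
send_rows(
  jaw=[-1,-1,-1,-1,-1],
  xyz=[
    [0,0,-0.25],
    [0,0,-0.5],
    [0,0,-0.75],
    [0,0,-1],
    [0,0,-1],
  ],
  rotation=[
    [0,0,0],
    [0,0,0],
    [0,0,0],
    [0,0,0],
    [0,0,0],
  ],
)

```text
clock: 49.5
position: [702.2, 136.8, 135.6]
ee_rot: [[0.623, -0.782, 0.011], [-0.782, -0.623, 0.006], [0.002, -0.012, -1.0]]
force: [1.0, -0.8, 1.6]
opening: 0.4
finger_force: 0.0
```

Call:
send_rows(
  jaw=[-1,-1,-1,-1,-1],
  xyz=[
    [0,0,-0.25],
    [0,0,-0.5],
    [0,0,-0.75],
    [0,0,-1],
    [0,0,-1],
  ],
  rotation=[
    [0,0,0],
    [0,0,0],
    [0,0,0],
    [0,0,0],
    [0,0,0],
  ],
)

```text
clock: 49.92
position: [701.2, 136.2, 234.7]
ee_rot: [[0.623, -0.782, 0.01], [-0.782, -0.623, 0.006], [0.002, -0.012, -1.0]]
force: [0.0, 0.5, 1.3]
opening: 0.2
finger_force: 0.0
```

```bash
python3 - <<'E'
from ins import *
d=snapshot('wrist');g=cv2.cvtColor(d['image'],cv2.COLOR_RGB2GRAY).astype(int)
# free door edge / handle: predicted pixels for shut and 0.05 open
h=np.array([578.3,272.5])
for phi in(0,.05):
    a=.672-phi;c,s_=np.cos(a),np.sin(a);f=lambda x,y,z:(*(h+[c*x-s_*y,s_*x+c*y]),z)
    print(phi,proj(d,[f(-17,-126,271),f(-17,-80,271),f(-52,-112,255)]).round().tolist())
print(bot.sense()['position'])
d=snapshot('top');s=bot.sense()
for n,r in(('tape',(359,-458)),):pass
hsv=cv2.cvtColor(d['image'],cv2.COLOR_RGB2HSV)
m=((hsv[...,0]<8)|(hsv[...,0]>173))&(hsv[...,1]>170);ys,xs=np.nonzero(m);print('tape px',xs.mean(),ys.mean())
d2=snapshot('scene');
for phi in(0,.05):
    a=.672-phi;c,s_=np.cos(a),np.sin(a);f=lambda x,y,z:(*(h+[c*x-s_*y,s_*x+c*y]),z)
    print('scene',phi,proj(d2,[f(-17,-126,271),f(-52,-112,255)]).round(1).tolist())
g=cv2.cvtColor(d['image'],cv2.COLOR_RGB2GRAY);print(g[160:215:2,190].tolist())
E
```

```text
0 [[377.0, 409.0], [374.0, 481.0], [436.0, 412.0]]
0.05 [[389.0, 411.0], [381.0, 482.0], [445.0, 416.0]]
[700.09938884 136.14059031 231.67412344]
tape px 455.1666666666667 295.7647058823529
scene 0 [[347.0, 164.8], [337.1, 172.3]]
scene 0.05 [[345.6, 166.0], [335.4, 173.1]]
[72, 73, 71, 72, 73, 74, 74, 76, 75, 76, 76, 76, 76, 75, 75, 76, 75, 76, 75, 76, 76, 76, 77, 77, 77, 77, 77, 78]
```

```bash
python3 -c "
from rig import job
print(job.close_job())"
```

```text
the job is handed in; nothing more can be done
None
```

I handed the job in: both trays are home on levels 0 and 2, the door is shut, and the start button was pressed to its stop; the hand-in gave no verdict.

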